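# Load the microscope's filter magazine

### The arm

A 6-joint arm with a two-finger parallel gripper is mounted at the origin on the work surface. World frame = base frame: x ahead of the robot, y to its left, z up, the work surface at z = 0. Lengths are in mm, angles in rad, forces in N, time in s.
With the tool pointing down it reaches from about 275 to 750 mm from the base axis. Payload 10.2 kg.
Tool frame: the origin (TCP) lies at the very end of the fingers, on their centre line; the grasp point (between the pads) lies 19 mm behind it; y points along the fingers, x is the direction in which the jaws open and shut, and the axes are right-handed (so a half turn about y gives the same grasp; the last joint's range is limited). The gripper opens to 85 mm and grips with 20 to 120 N. Pads are 22 mm wide; open, the fingers measure 114 mm over their backs; the gripper's body (76 mm by 85 mm) begins 54 mm behind the grasp point. The pads swing forward as they close: fully open they stand 13 mm farther back than shut.
Start: joints at [-1.559, 0.313, 1.498, -0, 1.331, -0.223], TCP at [122.127, -510.604, 231.294] pointing down, gripper open.
Joint ranges: [-2.94, 2.94], [-0.97, 2.17], [0.19, 2.56], [-1.23, 4.37], [0.02, 3.11], [-2.88, 2.88]. Speed limits (rad/s): [2.39, 2.39, 3.01, 3.14, 3.14, 3.14].

### API

Orientations are given as a unit quaternion [w, x, y, z].
In Python, from rig import telemetry, imaging, ctrl gives the robot as it stands.
- The arm moves only by the shell command python3 -m handwheel 'ROWS' [FORCE]. ROWS is JSON, a list of rows, each an object with "delta_pos": the shift along the tool's x, y, z in cm, a list of three; "twist": the turn, a rotation vector about the tool's x, y, z in rad, a list of three; "jaw": the opening, from 0 (shut) to 1 (fully open). A call has exactly 10 rows; each row is the pose to reach, as a shift and turn from the pose commanded when the call began, along the tool's axes at that moment; what a row does not reach only later rows make up. A row lasts 1/12 s, in which the tool goes at most 41.7 mm and 7.16 degrees, less where a joint would pass 70% of its speed; a pose out of reach is approached as far as the arm can. A call with a gripper value outside its range is refused whole. The fingers move at their own pace and stop on an object; FORCE is the grip in N (left out, the last holds). Time passes only in rows, so rows that repeat a pose let the fingers close, or fill a call up. It gives the time, the measured TCP pose, the force and the opening at its end, in the units of the state.
- telemetry.sense(): the state, without advancing time (a new reading comes with each control period).
- imaging.capture(name): name is "scene" or "top"; returns a dict with "frame" (400x640x3 uint8, red, green, blue), "z_map" (400x640 float32, mm along the optical axis (not along the pixel's ray), 0 where there is no reading), "fx", "fy", "cx", "cy" (pixels), "rvec" (rotation vector, rad) and "tvec" (3), from world to camera coordinates, as OpenCV has them. Camera axes: x right, y down, z forward; pixel columns grow to the right and rows downward; lengths in mm; the calibration is good to about 2 mm. A picture is of the moment at which its call begins.
- ctrl.finish_job(): hands the job in, once; it reports no verdict.
The state is a dict: "time_s": time; "joints": joint angles; "dq": joint speeds; "tau": joint torques, N m; "eef_pos": TCP position; "ee_rot": TCP orientation; "force": force on the tool from outside, world axes, zero at the start; "wrist_torque": the same for the moment, N m; "grip_width": opening from 0.0 (shut) to 1.0 (fully open).
Only numpy, scipy, OpenCV 4.12 (cv2) and the standard library are available. Lean on these libraries where they do the work, as an engineer would, in place of code of your own. Each camera call takes 0.05 s, during which the arm holds its last target.

### The job

Take the pin tool from its stand and, holding the recessed release button down with it, push the freed carriage out of the filter magazine, all the way. Stand every filter cube on the bench upright on the carriage's shelf in one neat row side by side, each squarely on a marked place of its own, then push the carriage gently home until it latches, and leave the pin tool hanging in its stand again. Leave the other things on the bench alone.

Things in the scene. Friction and masses are not known exactly. Their poses are not given: they have to be found in the camera images.
- magazine: filter magazine of a microscope, fixed to the bench: low cream box 196 mm wide (its y), open to its front (its -x, towards the robot); clear roof 62 to 68 mm above the bench over its x from 15 to 124 mm; black lamp housing behind. Origin on the bench, 15 mm before the middle of its mouth; x points to its back. A carriage slides in it along x
- carriage (a joint): how far the aluminium carriage is out of the magazine towards its -x (m): 0 home, 0.125 fully out; 1.2 N of friction, stays where left. Home, a latch locks it (1 mm of play) unless the release button is down; pushed home it clicks in by itself over a spring ramp (up to 6 N over the last 17 mm). Its shelf, behind the front bar, is 168 x 100 mm with a 10 mm fence, under the roof when home
- release (a joint): travel of the black release button (m): 0 up, 0.006 fully down (4.5 N, spring return). It lies in a square recess 12 x 12 mm in the top of the carriage's front bar, too narrow for fingers, its top 5 mm below the mouth, and moves with the carriage. The latch is free from 0.004 on; once the carriage is 20 mm out the button need not be held
- recess_mouth (a point): centre of the recess's mouth, on top of the carriage's front bar (32 mm above the bench), 20 mm behind the bar's front face; the bar is 168 wide, 40 deep and always stands outside the magazine. Moves with the carriage; axes as the magazine's
- bar_front (a point): middle of the flat front face of the carriage's front bar, 18 mm above the bench (the face spans 4 to 32 mm); push here, along the magazine's +x, to send the carriage home; axes as the magazine's
- pin: pin tool of about 60 g that hangs upright in its stand: a knurled round grip 18 mm in diameter from 4 to 52 mm above its origin, a steel collar 32 mm in diameter and 4 mm thick whose underside is the origin, and below it a steel pin 6 mm in diameter and 60 mm long. z points up along the tool
- pin_tip (a point): lower end of the pin tool, 60 mm below its origin
- stand: fixed dark steel stand of the pin tool: a table 60 x 70 mm on two cheeks over a foot 90 x 70 mm, top 72 mm above the bench. Origin on the bench under the middle
- stand_seat (a point): centre of the 17 mm hole in the stand's top (72 mm above the bench), on which the tool's collar rests
- cube0: filter cube, a dark steel block 36 (its x) x 26 (its y) x 34 mm high with a round amber window in its top; 50 to 100 g; all cubes are alike and there are two to four of them. Origin at the centre of its underside. Stands on the bench at the start
- cube1: filter cube, a dark steel block 36 (its x) x 26 (its y) x 34 mm high with a round amber window in its top; 50 to 100 g; all cubes are alike and there are two to four of them. Origin at the centre of its underside. Stands on the bench at the start
- cube2: filter cube, a dark steel block 36 (its x) x 26 (its y) x 34 mm high with a round amber window in its top; 50 to 100 g; all cubes are alike and there are two to four of them. Origin at the centre of its underside. Stands on the bench at the start
- cube3: filter cube, a dark steel block 36 (its x) x 26 (its y) x 34 mm high with a round amber window in its top; 50 to 100 g; all cubes are alike and there are two to four of them. Origin at the centre of its underside. Stands on the bench at the start
- bay0 (a point): centre of place 0 of the row on the carriage's shelf, on the shelf's surface (18 mm above the bench); a dark inlay 36 x 26 mm marks it. The four places stand side by side across the carriage at 36 mm spacing, place 0 at its +y end; a cube's x lies along this point's x, either way round; 33 mm are free before and behind the cube. Axes as the magazine's; moves with the carriage
- bay1 (a point): centre of place 1 of the row on the carriage's shelf, on the shelf's surface (18 mm above the bench); a dark inlay 36 x 26 mm marks it. The four places stand side by side across the carriage at 36 mm spacing, place 0 at its +y end; a cube's x lies along this point's x, either way round; 33 mm are free before and behind the cube. Axes as the magazine's; moves with the carriage
- bay2 (a point): centre of place 2 of the row on the carriage's shelf, on the shelf's surface (18 mm above the bench); a dark inlay 36 x 26 mm marks it. The four places stand side by side across the carriage at 36 mm spacing, place 0 at its +y end; a cube's x lies along this point's x, either way round; 33 mm are free before and behind the cube. Axes as the magazine's; moves with the carriage
- bay3 (a point): centre of place 3 of the row on the carriage's shelf, on the shelf's surface (18 mm above the bench); a dark inlay 36 x 26 mm marks it. The four places stand side by side across the carriage at 36 mm spacing, place 0 at its +y end; a cube's x lies along this point's x, either way round; 33 mm are free before and behind the cube. Axes as the magazine's; moves with the carriage
- canister: black lens canister 38 mm in diameter, 62 mm high; leave alone
- oil: small amber oil bottle 32 mm in diameter, 70 mm high; leave alone
- slidebox: flat white slide box 100 x 80 x 35 mm; leave alone
There are look-alikes about, which are no part of the job. Leave any green look-alike of the cube0 alone.

How it is judged:
By the outcome, as a careful person would: the job done as asked, in the order asked, and still so for the second after the job is handed in, with the robot touching nothing.
Of cube0, cube1, cube2, cube3 only 2 to 4 are there at a start; the rules pass over those that are not, and their reading is None.
At some moment in a run one of cube0, cube1, cube2, cube3 may be knocked a few centimetres aside while the robot is not near it.
It also fails if it takes over 210 s, if anything falls off the work surface, if the arm or the gripper's body presses on something with over 40 N, if the wrist force passes 120 N, or if a joint passes its speed limit or range.

## Working session

There is one attempt and no reset: what is moved stays moved. The work goes in short steps, Python scripts to look and compute and a shell command to move; the robot and the scene stay as the last step left them, time stands still between calls to the robot, and variables do not carry over. Pictures are saved under pics/ and viewed, and the job is handed in when it is done.

```bash
ls; mkdir -p pics
python3 - <<'E'
from rig import telemetry, imaging, ctrl
import cv2
print(telemetry.sense())
for n in ("scene","top"):
    c=imaging.capture(n); cv2.imwrite(f"pics/{n}0.png",c["frame"][:,:,::-1])
    print(n,{k:c[k] for k in("fx","fy","cx","cy","rvec","tvec")})
E
```

```text
pics
{'time_s': 0.0, 'joints': array([-1.55940132e+00,  3.13488335e-01,  1.49843634e+00,  3.65704274e-06,
        1.33100383e+00, -2.23408873e-01]), 'dq': array([-0.00047562,  0.00076278, -0.00152403,  0.00133013,  0.00027249,
        0.00077774]), 'tau': array([-3.27529660e-04, -4.12261891e+01, -2.59742206e+01, -1.85993872e-04,
        4.16453855e-03,  3.64220330e-05]), 'eef_pos': array([ 122.12397899, -510.3348292 ,  230.71574132]), 'ee_rot': array([ 0.55549227, -0.55475584,  0.43828786, -0.43769631]), 'force': array([0.23312607, 0.24690116, 0.54714706]), 'wrist_torque': array([ 0.00381001, -0.01024721, -0.01072706]), 'grip_width': 0.9983868787139853}
scene {'fx': 433.7544451271044, 'fy': 433.7544451271044, 'cx': 312.29047044895003, 'cy': 194.46869264949962, 'rvec': array([ 0.65521805,  2.45882783, -1.35639951]), 'tvec': array([ 477.17232814,  -67.99972263, 1271.68612572])}
top {'fx': 446.909703177366, 'fy': 446.909703177366, 'cx': 315.61778206897094, 'cy': 201.7105162162214, 'rvec': array([ 2.15979236, -2.164858  ,  0.11760149]), 'tvec': array([ -18.40593077,  543.93797801, 1425.00694933])}
```

View pics/scene0.png

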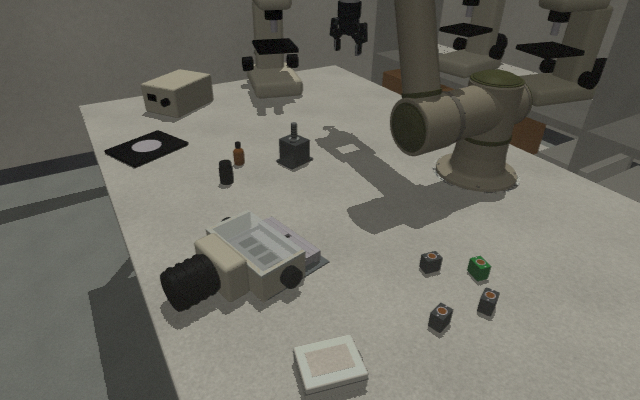

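View pics/top0.png

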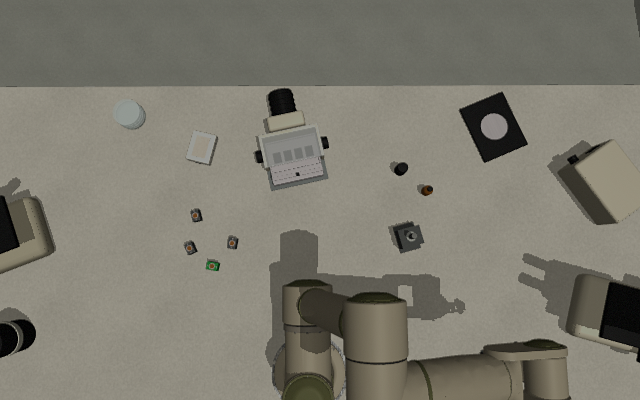

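Three dark cubes at top-view (196,215), (190,247) and (232,242), and a green one at (212,265). The magazine is at (290,155) with its front facing the robot, and the stand is at (408,237). Next I build helpers and zoom in.

```bash
cat > h.py <<'E'
import numpy as np, cv2
from scipy.spatial.transform import Rotation as R
from rig import telemetry, imaging, ctrl
def cam(n):
    c=imaging.capture(n); c["Rm"]=cv2.Rodrigues(np.array(c["rvec"],float))[0]; c["t"]=np.array(c["tvec"],float).ravel(); return c
def ray(c,uv,z):
    uv=np.atleast_2d(np.array(uv,float))
    d=np.c_[(uv[:,0]-c["cx"])/c["fx"],(uv[:,1]-c["cy"])/c["fy"],np.ones(len(uv))]@c["Rm"]
    o=-c["Rm"].T@c["t"]
    return o+d*((z-o[2])/d[:,2])[:,None]
def proj(c,p):
    q=np.atleast_2d(np.array(p,float))@c["Rm"].T+c["t"]
    return np.c_[q[:,0]/q[:,2]*c["fx"]+c["cx"],q[:,1]/q[:,2]*c["fy"]+c["cy"]]
def cloud(c):
    v,u=np.mgrid[0:400,0:640]; z=c["z_map"]
    q=np.stack([(u-c["cx"])/c["fx"]*z,(v-c["cy"])/c["fy"]*z,z],-1)
    P=(q-c["t"])@c["Rm"]; P[z<=0]=np.nan; return P
def crop(c,name,u0,v0,u1,v1,s):
    cv2.imwrite(f"pics/{name}.png",cv2.resize(c["frame"][v0:v1,u0:u1,::-1],None,fx=s,fy=s,interpolation=cv2.INTER_CUBIC))
def tool():
    s=telemetry.sense(); q=s["ee_rot"]; return s,np.array(s["eef_pos"]),R.from_quat([q[1],q[2],q[3],q[0]])
def go(target,yaw=None):
    """delta_pos cm & twist in tool axes to reach target TCP (mm); yaw=world angle of the jaw axis x, tool down"""
    s,p,r=tool()
    d=r.inv().apply(np.array(target,float)-p)/10
    tw=None
    if yaw is not None:
        best=None
        for k in (0,np.pi):
            a=yaw+k; X=np.array([np.cos(a),np.sin(a),0]); Rm=None
            M=r.as_matrix(); 
            # which tool axis points down
            i=np.argmax(np.abs(M[2])); sg=np.sign(M[2,i])
            ax=[None]*3
            ax[i]=np.array([0,0,sg]); ax[0]=X
            j=3-i; ax[j]=np.cross(ax[2],ax[0]) if j==1 else np.cross(ax[0],ax[1])
            T=R.from_matrix(np.array(ax).T)
            w=(r.inv()*T).as_rotvec()
            if best is None or np.linalg.norm(w)<np.linalg.norm(best): best=w
        tw=best
    print("at",p.round(1),"delta_cm",d.round(2),"twist",None if tw is None else tw.round(3), "t",round(s["time_s"],2))
    return d,tw
E
python3 - <<'E'
from h import *
c=cam("top"); crop(c,"a1",250,85,340,200,5); crop(c,"a2",170,190,260,280,6); crop(c,"a3",380,150,440,260,5)
d=cam("scene"); crop(d,"b1",200,200,340,310,5)
P=cloud(c); 
for uv in[(290,230),(408,237),(298,180),(196,215),(232,242),(190,247),(290,155),(212,265),(275,185)]: print(uv,P[uv[1],uv[0]].round(1))
s,p,r=tool(); print(r.as_matrix().round(3)); print("finger tip px",proj(c,p),proj(d,p))
E
```

```text
(290, 230) [453.4  65.1   1.6]
(408, 237) [ 427.1 -308.    76.7]
(298, 180) [617.2  38.3  20.5]
(196, 215) [500.9 367.3  36.9]
(232, 242) [413.5 248.2  41.7]
(190, 247) [398.  383.6  37.1]
(290, 155) [690.7  62.1  68.2]
(212, 265) [340.5 312.5  33.3]
(275, 185) [600.5 113.9  21.9]
[[ 0.233 -0.     0.973]
 [-0.973  0.001  0.233]
 [-0.001 -1.     0.   ]]
finger tip px [[497.34502339 348.08899021]] [[346.93328469  56.291864  ]]
```

View pics/a1.png

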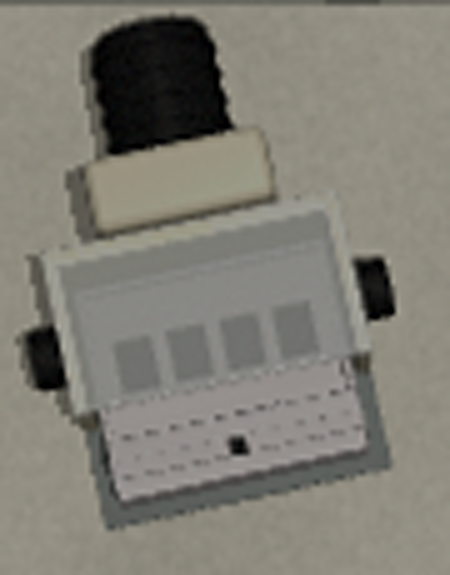

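View pics/a2.png

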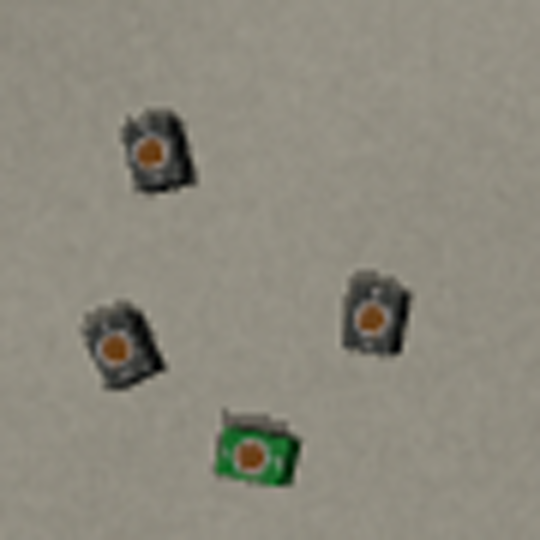

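View pics/a3.png

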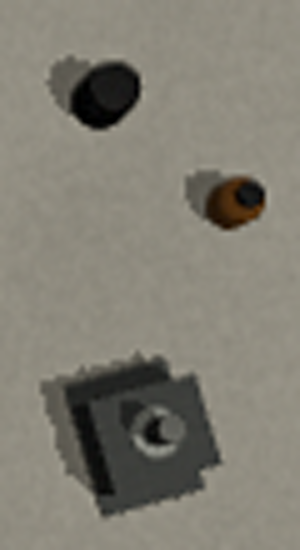

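View pics/b1.png

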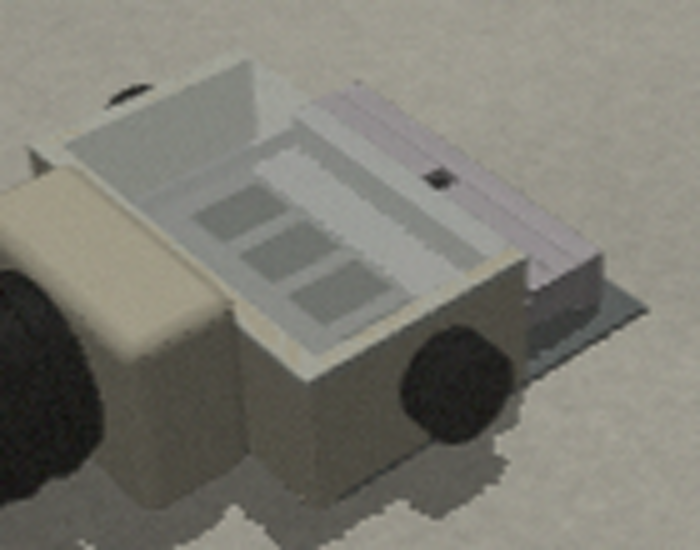

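Run:
```python
from h import *
c=cam("top"); d=cam("scene")
def dark(c,u,v,r,z,thr):
    g=cv2.cvtColor(c["frame"],cv2.COLOR_RGB2GRAY).astype(float)[v-r:v+r+1,u-r:u+r+1]
    bg=np.median(g); w=np.clip(bg-g-thr,0,None); vv,uu=np.mgrid[v-r:v+r+1,u-r:u+r+1]
    uv=np.array([(w*uu).sum(),(w*vv).sum()])/w.sum(); return uv, ray(c,uv,z)[0].round(1), w.sum()/w.max()
print("recess top",dark(c,297,174,4,29,25)); print("recess scene",dark(d,287,235,4,29,25))
# camera centers
for n in(c,d): print("cam",(-n["Rm"].T@n["t"]).round(0))
# bays: inlay top
# amber windows
for n,nm in((c,"top"),(d,"scene")):
    hsv=cv2.cvtColor(n["frame"],cv2.COLOR_RGB2HSV); m=((hsv[...,0]<16)&(hsv[...,1]>130)&(hsv[...,2]>70)).astype(np.uint8)
    k,l,st,ce=cv2.connectedComponentsWithStats(m)
    for i in range(1,k):
        if 3<=st[i,4]<80: print(nm,ce[i].round(1),st[i,4],ray(n,ce[i],34)[0].round(1))
# bar corners: from crop a1 approx
f=lambda x,y:((x+.5)/5-.5+250,(y+.5)/5-.5+85)
print("bar front L/R z32",ray(c,[f(124,500),f(366,452)],32).round(1))
g5=lambda x,y:((x+.5)/5-.5+380,(y+.5)/5-.5+150)
print("stand table corners z72",ray(c,[g5(88,402),g5(197,374),g5(220,462),g5(104,516)],72).round(1))
print("collar centre z76",ray(c,g5(158,428),76).round(1),"grip top z124",ray(c,g5(171,429),124).round(1))
crop(d,"b2",260,110,330,180,8); crop(c,"a4",385,215,435,260,12)
```

```text
recess top (array([297.2179132 , 173.81902124]), array([636.4,  40.5,  29. ]), np.float64(10.121495327102803))
recess scene (array([287.46045918, 235.4630102 ]), array([636.2,  36.6,  29. ]), np.float64(10.051282051282051))
cam [ 381.  -24. 1477.]
cam [975. 722. 615.]
top [427.1 190.5] 21 [ 579.2 -382.6   34. ]
top [194.6 215.1] 13 [500.9 372.5  34. ]
top [231.5 242.8] 11 [411.1 251.1  34. ]
top [188.8 247.8] 11 [395.4 388.2  34. ]
top [211.4 265.8] 12 [338.1 314.2  34. ]
scene [237.7 150.8] 36 [ 578.4 -399.1   34. ]
scene [431.4 255.4] 20 [411.3 248.6  34. ]
scene [480.1 261.4] 19 [338.5 311.7  34. ]
scene [489.9 294.5] 28 [395.3 385.6  34. ]
scene [441.3 310.2] 31 [501.4 369.5  34. ]
bar front L/R z32 [[600.3 114.9  32. ]
 [631.7 -43.4  32. ]]
stand table corners z72 [[ 449.2 -275.7   72. ]
 [ 466.6 -344.6   72. ]
 [ 411.5 -357.4   72. ]
 [ 378.1 -284.1   72. ]]
collar centre z76 [[ 432.7 -318.3   76. ]] grip top z124 [[ 430.3 -316.1  124. ]]
```

View pics/b2.png

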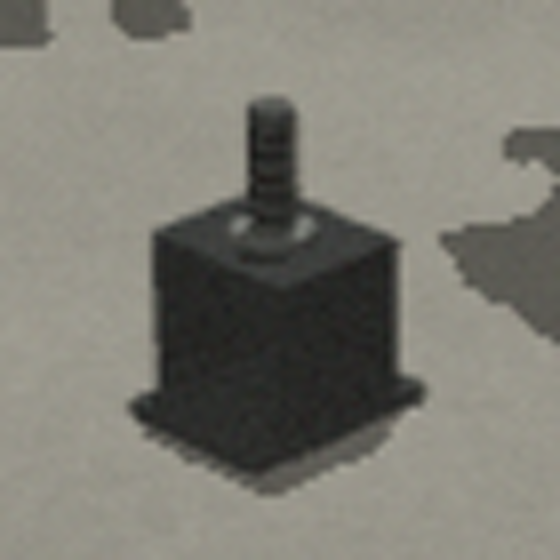

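View pics/a4.png

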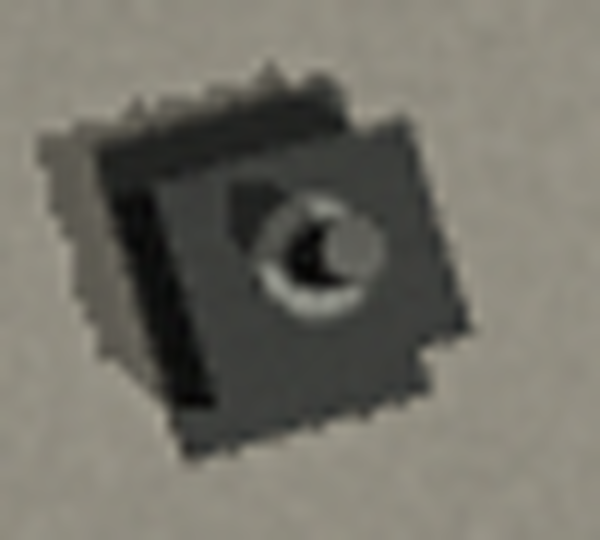

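Run:
```python
from h import *
c=cam("top"); d=cam("scene")
f=lambda x,y:((x+.5)/12-.5+385,(y+.5)/12-.5+215)
g=lambda x,y:((x+.5)/8-.5+260,(y+.5)/8-.5+110)
print("top: grip",ray(c,f(358,248),124).round(1),"collar",ray(c,f(318,258),76).round(1))
print("scene: grip",ray(d,g(272,103),124).round(1),"collar",ray(d,g(274,231),76).round(1))
print("table corners top",ray(c,[f(158,183),f(408,118),f(470,330),f(190,460)],72).round(1))
print("table corners scene",ray(d,[g(154,233),g(270,192),g(398,241),g(282,290)],72).round(1))
# yaw of magazine: bar mask
for n,nm,(u0,v0,u1,v1) in((c,"top",(262,140,335,195)),(d,"scene",(255,210,325,275))):
    im=n["frame"].astype(int); m=((im[...,0]-im[...,1]>5)&(im[...,2]-im[...,1]>-3)&(im.sum(2)>350)).astype(np.uint8)
    M=np.zeros_like(m); M[v0:v1,u0:u1]=m[v0:v1,u0:u1]; M=cv2.morphologyEx(M,cv2.MORPH_CLOSE,np.ones((3,3)))
    k,l,st,ce=cv2.connectedComponentsWithStats(M); i=1+np.argmax(st[1:,4])
    vv,uu=np.nonzero(l==i); W=ray(n,np.c_[uu,vv],32)[:,:2]
    r=cv2.minAreaRect(W.astype(np.float32)); print(nm,st[i],r)
    cv2.imwrite(f"pics/m_{nm}.png",cv2.resize((l[v0:v1,u0:u1]==i).astype(np.uint8)*255,None,fx=6,fy=6))
# inlays in top
h=lambda x,y:((x+.5)/5-.5+250,(y+.5)/5-.5+85)
B=ray(c,[h(136,363),h(190,352),h(243,342),h(295,331)],18); print(B.round(1)); e=B[0]-B[3]; print("len",np.linalg.norm(e),"yaw",np.arctan2(-e[0],e[1]))
```

```text
top: grip [[ 430.9 -317.8  124. ]] collar [[ 430.1 -317.8   76. ]]
scene: grip [[ 430.4 -318.9  124. ]] collar [[ 433. -314.   76.]]
table corners top [[ 449.9 -277.3   72. ]
 [ 466.7 -343.1   72. ]
 [ 411.4 -357.7   72. ]
 [ 377.9 -284.    72. ]]
table corners scene [[ 468.5 -341.7   72. ]
 [ 413.9 -353.3   72. ]
 [ 393.2 -291.7   72. ]
 [ 450.  -276.1   72. ]]
top [271 158  51  26 542] ((646.452392578125, 43.05613327026367), (57.770362854003906, 165.13046264648438), 12.778743743896484)
scene [304 242  12  15  65] ((617.8158569335938, 103.49339294433594), (45.73035430908203, 22.52379608154297), 68.8656234741211)
[[694.4 109.   18. ]
 [701.8  73.2  18. ]
 [708.5  37.9  18. ]
 [715.8   3.3  18. ]]
len 107.81710903500276 yaw 0.19951258107198594
```

Run:
```python
from h import *
go([430.8,-316.5,170],0.198)
```

```text
at [ 122.1 -510.6  231.2] delta_cm [-11.69   6.13  34.54] twist [-0.    -1.534 -0.   ] t 0.4
```

```bash
python3 -m handwheel '[{"delta_pos":[-11.69,6.13,34.54],"twist":[0,-1.534,0],"jaw":1},{"delta_pos":[-11.69,6.13,34.54],"twist":[0,-1.534,0],"jaw":1},{"delta_pos":[-11.69,6.13,34.54],"twist":[0,-1.534,0],"jaw":1},{"delta_pos":[-11.69,6.13,34.54],"twist":[0,-1.534,0],"jaw":1},{"delta_pos":[-11.69,6.13,34.54],"twist":[0,-1.534,0],"jaw":1},{"delta_pos":[-11.69,6.13,34.54],"twist":[0,-1.534,0],"jaw":1},{"delta_pos":[-11.69,6.13,34.54],"twist":[0,-1.534,0],"jaw":1},{"delta_pos":[-11.69,6.13,34.54],"twist":[0,-1.534,0],"jaw":1},{"delta_pos":[-11.69,6.13,34.54],"twist":[0,-1.534,0],"jaw":1},{"delta_pos":[-11.69,6.13,34.54],"twist":[0,-1.534,0],"jaw":1}]' 30
python3 - <<'E'
from h import *
go([430.8,-316.5,130],0.198)
E
```

```text
time_s: 1.23
eef_pos: [434.5, -312.7, 168.8]
ee_rot: [0.707, -0.706, 0.026, -0.026]
force: [-0.2, -0.1, -0.8]
grip_width: 1.0
at [ 434.5 -312.7  168.8] delta_cm [-0.34  3.88 -0.42] twist [-0.002 -0.273  0.   ] t 1.23
```

```bash
python3 -m handwheel '[{"delta_pos":[-0.2,0,-0.2],"twist":[0,-0.125,0],"jaw":0.7},{"delta_pos":[-0.34,0,-0.42],"twist":[0,-0.273,0],"jaw":0.7},{"delta_pos":[-0.34,0,-0.42],"twist":[0,-0.273,0],"jaw":0.7},{"delta_pos":[-0.34,0,-0.42],"twist":[0,-0.273,0],"jaw":0.7},{"delta_pos":[-0.34,0,-0.42],"twist":[0,-0.273,0],"jaw":0.7},{"delta_pos":[-0.34,0,-0.42],"twist":[0,-0.273,0],"jaw":0.7},{"delta_pos":[-0.34,0,-0.42],"twist":[0,-0.273,0],"jaw":0.7},{"delta_pos":[-0.34,0,-0.42],"twist":[0,-0.273,0],"jaw":0.7},{"delta_pos":[-0.34,0,-0.42],"twist":[0,-0.273,0],"jaw":0.7},{"delta_pos":[-0.34,0,-0.42],"twist":[0,-0.273,0],"jaw":0.7}]'
python3 - <<'E'
from h import *
go([430.8,-316.5,80],0.198)
d=cam("scene"); c=cam("top"); crop(d,"c1",250,90,330,180,6); crop(c,"c2",370,190,450,260,7)
E
```

```text
time_s: 2.07
eef_pos: [427.1, -320.5, 170.0]
ee_rot: [-0.704, 0.704, 0.066, -0.066]
force: [-0.0, 0.3, 0.0]
grip_width: 0.701
at [ 427.1 -320.5  170. ] delta_cm [0.44 9.   0.32] twist [ 0.    -0.011  0.   ] t 2.07
```

View pics/c1.png

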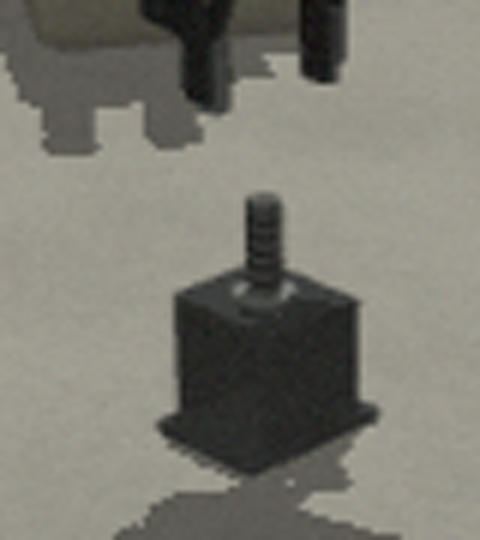

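View pics/c2.png

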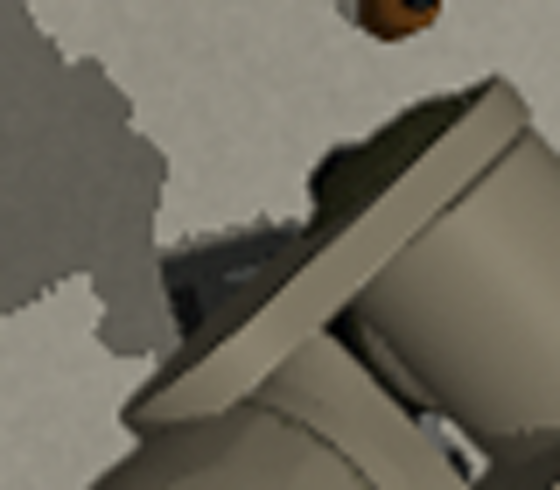

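```bash
python3 -m handwheel '[{"delta_pos":[0.44,0,0.32],"twist":[0,-0.011,0],"jaw":0.7},{"delta_pos":[0.44,0,0.32],"twist":[0,-0.011,0],"jaw":0.7},{"delta_pos":[0.44,2.5,0.32],"twist":[0,-0.011,0],"jaw":0.7},{"delta_pos":[0.44,5,0.32],"twist":[0,-0.011,0],"jaw":0.7},{"delta_pos":[0.44,7,0.32],"twist":[0,-0.011,0],"jaw":0.7},{"delta_pos":[0.44,8.5,0.32],"twist":[0,-0.011,0],"jaw":0.7},{"delta_pos":[0.44,9,0.32],"twist":[0,-0.011,0],"jaw":0.7},{"delta_pos":[0.44,9,0.32],"twist":[0,-0.011,0],"jaw":0.7},{"delta_pos":[0.44,9,0.32],"twist":[0,-0.011,0],"jaw":0.7},{"delta_pos":[0.44,9,0.32],"twist":[0,-0.011,0],"jaw":0.7}]'
python3 - <<'E'
from h import *
go([430.8,-316.5,80],0.198)
d=cam("scene"); crop(d,"c3",250,90,330,180,6)
E
```

```text
time_s: 3.0
eef_pos: [431.3, -316.9, 81.1]
ee_rot: [-0.703, 0.704, 0.07, -0.07]
force: [0.9, -0.5, -0.6]
grip_width: 0.698
at [ 431.3 -316.9   81.1] delta_cm [-0.04  0.11  0.05] twist [0.002 0.    0.001] t 3.0
```

View pics/c3.png

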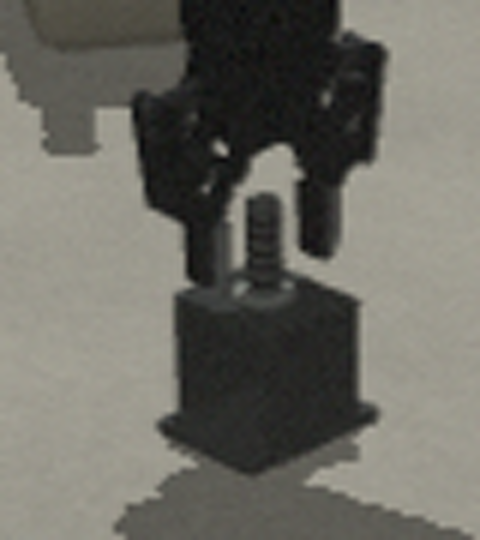

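```bash
python3 -m handwheel '[{"delta_pos":[0,0,0],"twist":[0,0,0],"jaw":0.5},{"delta_pos":[0,0,0],"twist":[0,0,0],"jaw":0.4},{"delta_pos":[0,0,0],"twist":[0,0,0],"jaw":0.3},{"delta_pos":[0,0,0],"twist":[0,0,0],"jaw":0.2},{"delta_pos":[0,0,0],"twist":[0,0,0],"jaw":0.1},{"delta_pos":[0,0,0],"twist":[0,0,0],"jaw":0.05},{"delta_pos":[0,0,0],"twist":[0,0,0],"jaw":0},{"delta_pos":[0,0,0],"twist":[0,0,0],"jaw":0},{"delta_pos":[0,0,0],"twist":[0,0,0],"jaw":0},{"delta_pos":[0,0,0],"twist":[0,0,0],"jaw":0}]' 60
python3 -m handwheel '[{"delta_pos":[0,-1,0],"twist":[0,0,0],"jaw":0},{"delta_pos":[0,-3,0],"twist":[0,0,0],"jaw":0},{"delta_pos":[0,-5,0],"twist":[0,0,0],"jaw":0},{"delta_pos":[0,-7,0],"twist":[0,0,0],"jaw":0},{"delta_pos":[0,-9,0],"twist":[0,0,0],"jaw":0},{"delta_pos":[0,-10,0],"twist":[0,0,0],"jaw":0},{"delta_pos":[0,-10,0],"twist":[0,0,0],"jaw":0},{"delta_pos":[0,-10,0],"twist":[0,0,0],"jaw":0},{"delta_pos":[0,-10,0],"twist":[0,0,0],"jaw":0},{"delta_pos":[0,-10,0],"twist":[0,0,0],"jaw":0}]'
python3 - <<'E'
from h import *
d=cam("scene"); crop(d,"c4",250,60,330,180,5); c=cam("top"); crop(c,"c5",370,190,450,260,7)
s,p,r=tool();print(p,r.as_matrix().round(3)); go([620,36,180],0.198)
print(proj(d,p-[0,0,68]))
E
```

```text
time_s: 3.88
eef_pos: [430.9, -316.6, 80.4]
ee_rot: [-0.703, 0.704, 0.07, -0.07]
force: [-0.5, 0.0, 5.5]
grip_width: 0.193
time_s: 4.72
eef_pos: [430.5, -316.1, 178.7]
ee_rot: [0.704, -0.703, -0.069, 0.07]
force: [0.6, -0.7, -0.9]
grip_width: 0.194
[ 430.59834857 -316.20918518  179.06992367] [[ 0.98  -0.001 -0.197]
 [ 0.197  0.001  0.98 ]
 [-0.001 -1.     0.002]]
at [ 430.6 -316.2  179.1] delta_cm [25.5  -0.07 30.81] twist [-0.002  0.    -0.001] t 4.82
[[294.00883018 126.92623034]]
```

View pics/c4.png

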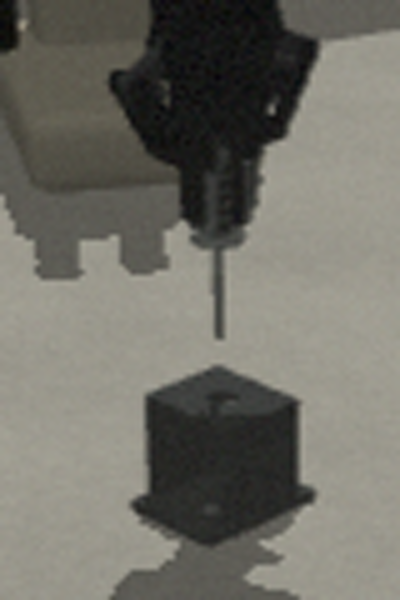

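```bash
python3 -m handwheel '[{"delta_pos":[3,0,3.4],"twist":[0,0,0],"jaw":0},{"delta_pos":[5.4,0,6.1],"twist":[0,0,0],"jaw":0},{"delta_pos":[8.1,0,9.2],"twist":[0,0,0],"jaw":0},{"delta_pos":[10.8,0,12.3],"twist":[0,0,0],"jaw":0},{"delta_pos":[13.6,0,15.4],"twist":[0,0,0],"jaw":0},{"delta_pos":[16.3,0,18.4],"twist":[0,0,0],"jaw":0},{"delta_pos":[19,0,21.5],"twist":[0,0,0],"jaw":0},{"delta_pos":[21.7,0,24.6],"twist":[0,0,0],"jaw":0},{"delta_pos":[24.4,0,27.6],"twist":[0,0,0],"jaw":0},{"delta_pos":[26,0,29.5],"twist":[0,0,0],"jaw":0}]'
python3 -m handwheel '[{"delta_pos":[1.12,0,1.21],"twist":[0,0,0],"jaw":0},{"delta_pos":[1.12,0,1.21],"twist":[0,0,0],"jaw":0},{"delta_pos":[1.12,1.5,1.21],"twist":[0,0,0],"jaw":0},{"delta_pos":[1.12,3,1.21],"twist":[0,0,0],"jaw":0},{"delta_pos":[1.12,5,1.21],"twist":[0,0,0],"jaw":0},{"delta_pos":[1.12,6.2,1.21],"twist":[0,0,0],"jaw":0},{"delta_pos":[1.12,6.2,1.21],"twist":[0,0,0],"jaw":0},{"delta_pos":[1.12,6.2,1.21],"twist":[0,0,0],"jaw":0},{"delta_pos":[1.12,6.2,1.21],"twist":[0,0,0],"jaw":0},{"delta_pos":[1.12,6.2,1.21],"twist":[0,0,0],"jaw":0}]'
python3 - <<'E'
from h import *
d=cam("scene"); crop(d,"d1",250,180,330,270,7); c=cam("top"); crop(c,"d2",250,130,350,220,6)
s,p,r=tool();print(p); go([636,38.5,118],0.198)
print("exp tip",proj(d,p-[0,0,68.4]),proj(c,p-[0,0,68.4]))
E
```

```text
time_s: 5.65
eef_pos: [628.7, 27.5, 179.2]
ee_rot: [0.704, -0.703, -0.071, 0.071]
force: [0.5, -0.2, -1.5]
grip_width: 0.191
time_s: 6.48
eef_pos: [636.9, 37.7, 119.3]
ee_rot: [-0.703, 0.704, 0.071, -0.069]
force: [-0.1, 0.5, 0.2]
grip_width: 0.196
[636.68251849  37.85986331 118.95833085]
at [636.7  37.9 119. ] delta_cm [-0.05  0.1   0.08] twist [ 0.001 -0.     0.001] t 6.58
exp tip [[287.29959689 227.9555598 ]] [[297.75114519 172.56096371]]
```

View pics/d1.png

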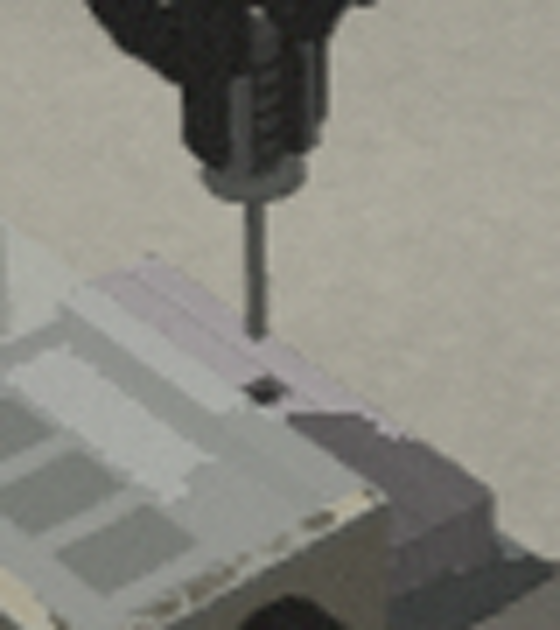

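View pics/d2.png

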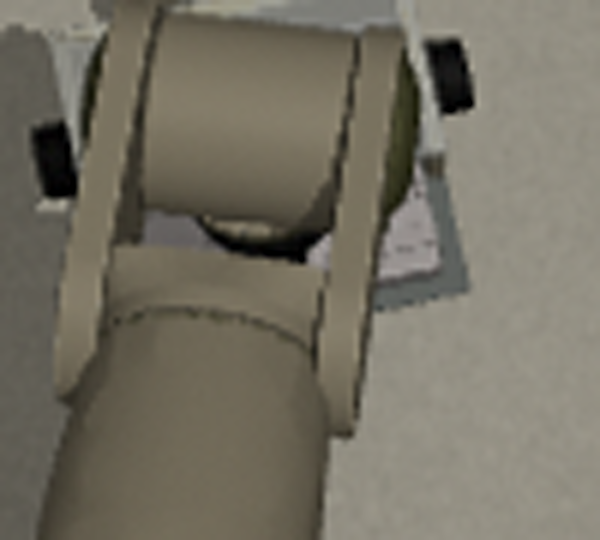

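Run:
```python
from h import *
d=cam("scene"); g=d["frame"][226:244,278:298].mean(2).astype(int); print(g)
s,p,r=tool()
tip=p-[0,0,68.4]; e=proj(d,tip)[0]; off=np.array([286.1,228.0])-e
print(p,off, "want TCP xy", ray(d,np.array([287.6,235.0])-off,32))
# pin centreline columns
G=d["frame"][205:230,278:298].mean(2).astype(int); print(G[::3])
print(proj(d,p-[0,0,40]))
```

```text
[[146 153 156 154 155 152 150 129  72  83 121 161 159 158 157 158 158 158
  159 162]
 [156 153 146 157 157 154 152 123  72  78 120 156 158 160 159 157 157 162
  158 159]
 [153 153 152 147 154 159 155 144  92  91 137 148 161 160 160 157 158 158
  157 158]
 [154 152 154 156 150 145 160 157 155 153 153 152 150 147 159 156 156 155
  155 154]
 [155 152 153 156 153 152 148 155 157 154 154 154 153 150 143 157 154 157
  156 158]
 [161 154 154 154 152 155 149 144 146 157 156 153 157 151 149 147 155 154
  157 159]
 [166 159 150 154 154 154 153 154 153 147 155 157 152 155 154 153 151 146
  155 159]
 [165 167 165 153 154 155 154 152 155 146 117 152 161 160 155 155 151 158
  151 158]
 [164 167 163 164 155 157 152 146 108  73  81 101 141 158 158 159 155 153
  151 152]
 [167 169 166 165 164 154 124  79  77  73  70  83  93 128 154 161 157 157
  154 155]
 [165 166 167 164 164 163 159 118  53  48  45  71 117 127 154 146 160 158
  156 156]
 [158 166 167 168 168 166 160 137 104  71  93 109 152 151 152 152 141 155
  160 157]
 [140 149 166 166 163 149 161 145 144 149 153 153 153 151 153 152 151 145
  149 
[... 648 characters left out ...]
158 129  92  76  74  76  70  73  76  84 126 162 162 163 163 164
  163 160]
 [161 163 161 166 164 165 152  85  70 100 164 162 162 162 164 163 163 164
  165 163]
 [159 160 162 161 161 163 152  88  71  99 162 162 163 166 164 162 162 164
  164 162]
 [161 165 164 166 164 158 152 103  71  85 136 162 156 160 162 162 163 165
  163 163]
 [146 159 161 166 161 159 151 103  75  89 138 161 161 161 160 163 163 165
  166 168]
 [155 152 154 153 152 163 153 107  72  78 123 162 162 164 164 164 163 165
  160 159]
 [146 153 156 154 155 152 150 129  72  83 121 161 159 158 157 158 158 158
  159 162]
 [154 152 154 156 150 145 160 157 155 153 153 152 150 147 159 156 156 155
  155 154]]
[[287.03790537 217.35162676]]
```

Run:
```python
from h import *
d=cam("scene")
w=ray(d,[[288.4,235.6],[287.5,235.2]],32); print(w)
go([w[0,0],w[0,1],105.4],0.198)
```

```text
[[636.35841967  41.55224268  32.        ]
 [637.41687813  39.30207055  32.        ]]
at [636.5  38.  118.6] delta_cm [0.05 1.32 0.36] twist [0.    0.    0.001] t 6.68
```

```bash
python3 -m handwheel '[{"delta_pos":[0.0,0.3,0.24],"twist":[0,0,0],"jaw":0},{"delta_pos":[0.0,0.6,0.24],"twist":[0,0,0],"jaw":0},{"delta_pos":[0.0,1,0.24],"twist":[0,0,0],"jaw":0},{"delta_pos":[0.0,1.4,0.24],"twist":[0,0,0],"jaw":0},{"delta_pos":[0.0,1.4,0.24],"twist":[0,0,0],"jaw":0},{"delta_pos":[0.0,1.4,0.24],"twist":[0,0,0],"jaw":0},{"delta_pos":[0.0,1.4,0.24],"twist":[0,0,0],"jaw":0},{"delta_pos":[0.0,1.4,0.24],"twist":[0,0,0],"jaw":0},{"delta_pos":[0.0,1.4,0.24],"twist":[0,0,0],"jaw":0},{"delta_pos":[0.0,1.4,0.24],"twist":[0,0,0],"jaw":0}]'
python3 - <<'E'
from h import *
d=cam("scene"); crop(d,"d3",268,215,308,250,15)
s,p,r=tool();print(p,s["force"]); print(proj(d,p-[0,0,68.4]))
print(d["frame"][226:240,280:296].mean(2).astype(int))
E
```

```text
time_s: 7.52
eef_pos: [635.9, 40.3, 104.2]
ee_rot: [-0.704, 0.704, 0.07, -0.07]
force: [0.4, -0.6, -0.4]
grip_width: 0.193
[635.89867826  40.28005433 104.12843838] [-0.42944015  0.25293659 -0.58410455]
[[288.28170971 233.87362617]]
[[157 157 154 152 151 143  92  71  89 141 160 161 157 158 160 162]
 [145 160 158 155 155 147 100  70  84 137 161 161 157 157 159 161]
 [151 147 155 158 155 149 101  72  86 138 162 160 159 157 155 155]
 [154 150 150 147 159 151 123  71  83 114 151 147 159 158 156 156]
 [152 155 152 153 148 150 124  72  76 112 151 150 141 159 156 157]
 [156 154 155 154 153 139 117  70  78 118 156 152 150 149 158 155]
 [151 153 152 154 157 149 122  74  77 119 157 156 152 154 153 146]
 [167 153 157 153 157 151 121  71  76 119 161 156 158 152 156 159]
 [167 162 157 158 155 148 105  72  75  96 140 159 159 156 155 155]
 [167 164 164 153 122  75  76  73  69  80  95 130 155 162 159 155]
 [166 166 165 165 161 124  53  43  43  70 118 128 151 149 159 155]
 [168 167 167 160 149 156 107  57  71 105 150 148 154 148 143 153]
 [157 145 145 145 147 146 146 143 112  94 110 141  92  88  94  94]
 [140 145 145 143 147 144 147 144 141 127 105  94  91  90  93  95]]
```

View pics/d3.png

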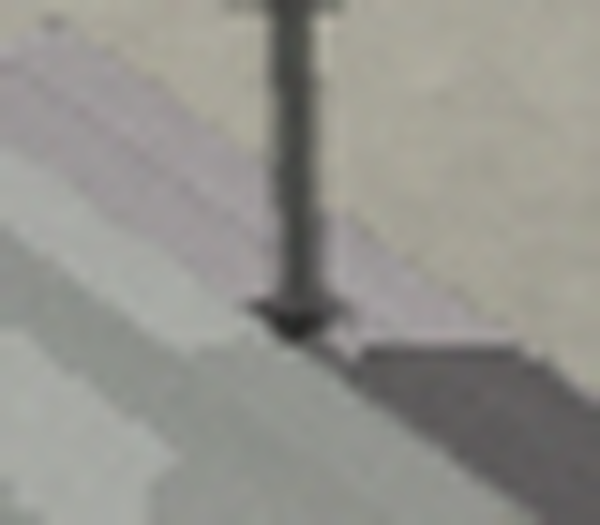

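```bash
python3 -m handwheel '[{"delta_pos":[0,0.2,0],"twist":[0,0,0],"jaw":0},{"delta_pos":[0,0.4,0],"twist":[0,0,0],"jaw":0},{"delta_pos":[0,0.5,0],"twist":[0,0,0],"jaw":0},{"delta_pos":[0,0.6,0],"twist":[0,0,0],"jaw":0},{"delta_pos":[0,0.7,0],"twist":[0,0,0],"jaw":0},{"delta_pos":[0,0.7,0],"twist":[0,0,0],"jaw":0},{"delta_pos":[0,0.7,0],"twist":[0,0,0],"jaw":0},{"delta_pos":[0,0.7,0],"twist":[0,0,0],"jaw":0},{"delta_pos":[0,0.7,0],"twist":[0,0,0],"jaw":0},{"delta_pos":[0,0.7,0],"twist":[0,0,0],"jaw":0}]'
python3 -m handwheel '[{"delta_pos":[0,0.1,0],"twist":[0,0,0],"jaw":0},{"delta_pos":[0,0.2,0],"twist":[0,0,0],"jaw":0},{"delta_pos":[0,0.3,0],"twist":[0,0,0],"jaw":0},{"delta_pos":[0,0.4,0],"twist":[0,0,0],"jaw":0},{"delta_pos":[0,0.5,0],"twist":[0,0,0],"jaw":0},{"delta_pos":[0,0.6,0],"twist":[0,0,0],"jaw":0},{"delta_pos":[0,0.65,0],"twist":[0,0,0],"jaw":0},{"delta_pos":[0,0.65,0],"twist":[0,0,0],"jaw":0},{"delta_pos":[0,0.65,0],"twist":[0,0,0],"jaw":0},{"delta_pos":[0,0.65,0],"twist":[0,0,0],"jaw":0}]'
python3 - <<'E'
from h import *
d=cam("scene"); crop(d,"d4",268,195,308,250,10)
s,p,r=tool();print(p,s["force"],s["wrist_torque"])
E
```

```text
time_s: 8.4
eef_pos: [635.9, 40.3, 97.1]
ee_rot: [-0.704, 0.704, 0.07, -0.07]
force: [0.0, -0.1, -0.2]
grip_width: 0.194
time_s: 9.23
eef_pos: [635.9, 40.3, 90.7]
ee_rot: [-0.704, 0.704, 0.07, -0.07]
force: [0.2, 0.2, 3.0]
grip_width: 0.196
[635.94198344  40.3023254   90.64511366] [-1.15554294  0.42987573  2.48705278] [0.03408917 0.10486957 0.01167015]
```

View pics/d4.png

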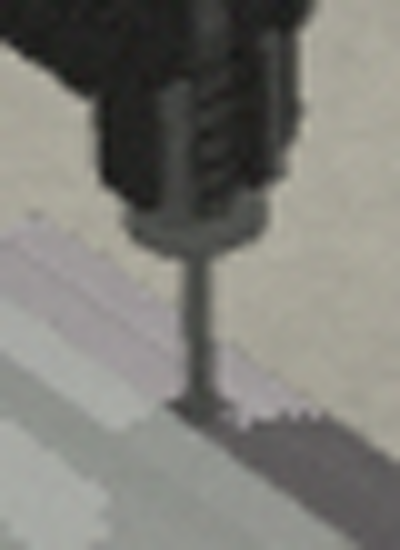

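```bash
python3 -m handwheel '[{"delta_pos":[0,0.05,0],"twist":[0,0,0],"jaw":0},{"delta_pos":[0,0.1,0],"twist":[0,0,0],"jaw":0},{"delta_pos":[0,0.13,0],"twist":[0,0,0],"jaw":0},{"delta_pos":[0,0.13,0],"twist":[0,0,0],"jaw":0},{"delta_pos":[0,0.13,0],"twist":[0,0,0],"jaw":0},{"delta_pos":[0,0.13,0],"twist":[0,0,0],"jaw":0},{"delta_pos":[0,0.13,0],"twist":[0,0,0],"jaw":0},{"delta_pos":[0,0.13,0],"twist":[0,0,0],"jaw":0},{"delta_pos":[0,0.13,0],"twist":[0,0,0],"jaw":0},{"delta_pos":[0,0.13,0],"twist":[0,0,0],"jaw":0}]'
python3 -c "
from h import *
s,p,r=tool();print(p,s['force'],s['wrist_torque'])"
```

```text
time_s: 10.12
eef_pos: [635.9, 40.3, 89.3]
ee_rot: [-0.704, 0.704, 0.07, -0.07]
force: [0.7, -0.5, 3.8]
grip_width: 0.191
[635.91179837  40.33007757  89.26102935] [ 0.69625309 -0.47347563  3.84970697] [-0.07727323 -0.02511863  0.01872611]
```

```bash
python3 -m handwheel '[{"delta_pos":[-0.15,0,0],"twist":[0,0,0],"jaw":0},{"delta_pos":[-0.3,0,0],"twist":[0,0,0],"jaw":0},{"delta_pos":[-0.45,0,0],"twist":[0,0,0],"jaw":0},{"delta_pos":[-0.6,0,0],"twist":[0,0,0],"jaw":0},{"delta_pos":[-0.8,0,0],"twist":[0,0,0],"jaw":0},{"delta_pos":[-1.0,0,0],"twist":[0,0,0],"jaw":0},{"delta_pos":[-1.2,0,0],"twist":[0,0,0],"jaw":0},{"delta_pos":[-1.4,0,0],"twist":[0,0,0],"jaw":0},{"delta_pos":[-1.5,0,0],"twist":[0,0,0],"jaw":0},{"delta_pos":[-1.5,0,0],"twist":[0,0,0],"jaw":0}]'
python3 - <<'E'
from h import *
d=cam("scene"); crop(d,"e1",230,190,330,280,6)
s,p,r=tool();print(p,s["force"],s["wrist_torque"])
E
```

```text
time_s: 10.95
eef_pos: [620.9, 37.3, 89.3]
ee_rot: [-0.704, 0.704, 0.07, -0.07]
force: [0.1, -1.2, 4.8]
grip_width: 0.195
[620.91920355  37.24757332  89.22096122] [-0.99258929 -0.86875111  5.23860622] [-0.21623798  0.0316471   0.02322024]
```

View pics/e1.png

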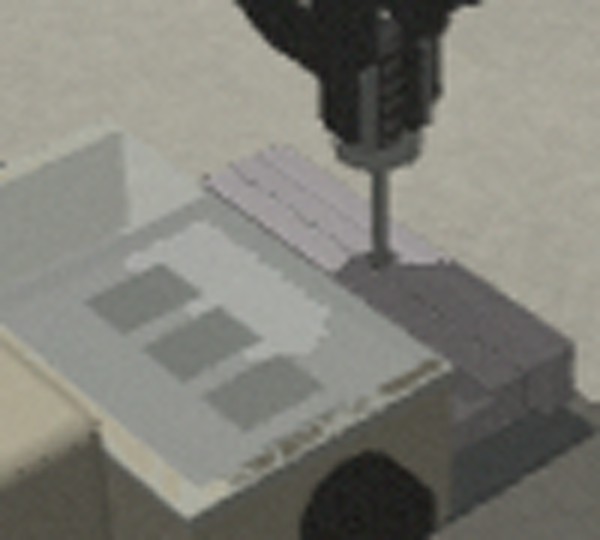

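```bash
python3 -m handwheel '[{"delta_pos":[-0.6,0,0],"twist":[0,0,0],"jaw":0},{"delta_pos":[-1.6,0,0],"twist":[0,0,0],"jaw":0},{"delta_pos":[-2.7,0,0],"twist":[0,0,0],"jaw":0},{"delta_pos":[-3.8,0,0],"twist":[0,0,0],"jaw":0},{"delta_pos":[-4.9,0,0],"twist":[0,0,0],"jaw":0},{"delta_pos":[-6,0,0],"twist":[0,0,0],"jaw":0},{"delta_pos":[-7.1,0,0],"twist":[0,0,0],"jaw":0},{"delta_pos":[-8.2,0,0],"twist":[0,0,0],"jaw":0},{"delta_pos":[-9.2,0,0],"twist":[0,0,0],"jaw":0},{"delta_pos":[-9.8,0,0],"twist":[0,0,0],"jaw":0}]'
python3 -m handwheel '[{"delta_pos":[-0.3,0,0],"twist":[0,0,0],"jaw":0},{"delta_pos":[-0.5,0,0],"twist":[0,0,0],"jaw":0},{"delta_pos":[-0.7,0,0],"twist":[0,0,0],"jaw":0},{"delta_pos":[-0.8,0,0],"twist":[0,0,0],"jaw":0},{"delta_pos":[-0.9,0,0],"twist":[0,0,0],"jaw":0},{"delta_pos":[-1.0,0,0],"twist":[0,0,0],"jaw":0},{"delta_pos":[-1.1,0,0],"twist":[0,0,0],"jaw":0},{"delta_pos":[-1.1,0,0],"twist":[0,0,0],"jaw":0},{"delta_pos":[-1.1,0,0],"twist":[0,0,0],"jaw":0},{"delta_pos":[-1.1,0,0],"twist":[0,0,0],"jaw":0}]'
python3 - <<'E'
from h import *
d=cam("scene"); crop(d,"e2",230,170,370,280,5)
s,p,r=tool();print(p,s["force"],s["wrist_torque"])
E
```

```text
time_s: 11.83
eef_pos: [524.1, 17.8, 89.3]
ee_rot: [-0.704, 0.704, 0.07, -0.07]
force: [1.8, -1.6, 3.6]
grip_width: 0.196
time_s: 12.67
eef_pos: [514.3, 15.9, 89.2]
ee_rot: [-0.704, 0.704, 0.07, -0.07]
force: [1.1, -3.5, 5.5]
grip_width: 0.196
[514.25093299  15.88742212  89.20149605] [ 0.07603797 -2.44516605  5.9342939 ] [-0.61184309 -0.24992076 -0.03021046]
```

View pics/e2.png

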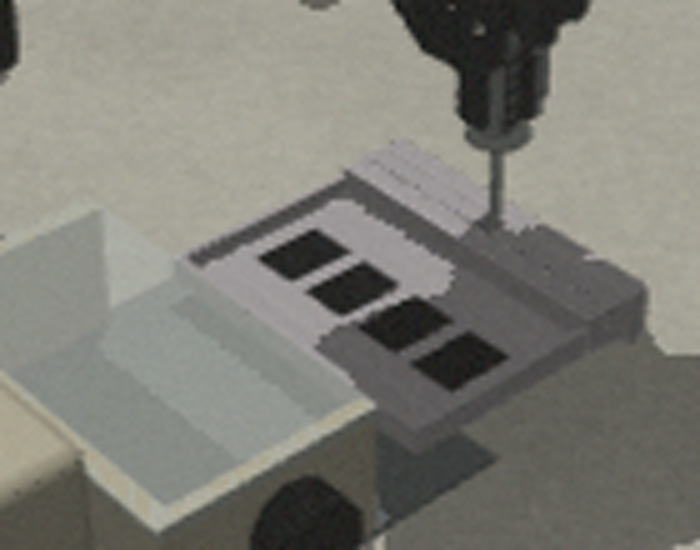

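```bash
python3 -m handwheel '[{"delta_pos":[-0.05,0,-0.1],"twist":[0,0,0],"jaw":0},{"delta_pos":[-0.1,0,-0.15],"twist":[0,0,0],"jaw":0},{"delta_pos":[-0.15,0,-0.2],"twist":[0,0,0],"jaw":0},{"delta_pos":[-0.2,0,-0.2],"twist":[0,0,0],"jaw":0},{"delta_pos":[-0.25,0,-0.2],"twist":[0,0,0],"jaw":0},{"delta_pos":[-0.3,0,-0.2],"twist":[0,0,0],"jaw":0},{"delta_pos":[-0.35,0,-0.2],"twist":[0,0,0],"jaw":0},{"delta_pos":[-0.35,0,-0.2],"twist":[0,0,0],"jaw":0},{"delta_pos":[-0.35,0,-0.2],"twist":[0,0,0],"jaw":0},{"delta_pos":[-0.35,0,-0.2],"twist":[0,0,0],"jaw":0}]'
python3 -c "
from h import *
s,p,r=tool();print(p,s['force'],s['wrist_torque'])"
```

```text
time_s: 13.55
eef_pos: [511.2, 13.9, 89.2]
ee_rot: [0.704, -0.703, -0.07, 0.07]
force: [1.1, 1.5, 5.0]
grip_width: 0.194
[511.19657981  13.87103615  89.18749019] [1.12430264 1.50882955 5.01904039] [ 0.44719901 -0.3876033   0.04581941]
```

```bash
python3 -m handwheel '[{"delta_pos":[-0.03,0,0.05],"twist":[0,0,0],"jaw":0},{"delta_pos":[-0.06,0,0.05],"twist":[0,0,0],"jaw":0},{"delta_pos":[-0.09,0,0.05],"twist":[0,0,0],"jaw":0},{"delta_pos":[-0.12,0,0.05],"twist":[0,0,0],"jaw":0},{"delta_pos":[-0.15,0,0.05],"twist":[0,0,0],"jaw":0},{"delta_pos":[-0.15,0,0.05],"twist":[0,0,0],"jaw":0},{"delta_pos":[-0.15,0,0.05],"twist":[0,0,0],"jaw":0},{"delta_pos":[-0.15,0,0.05],"twist":[0,0,0],"jaw":0},{"delta_pos":[-0.15,0,0.05],"twist":[0,0,0],"jaw":0},{"delta_pos":[-0.15,0,0.05],"twist":[0,0,0],"jaw":0}]'
python3 -c "
from h import *
s,p,r=tool();print(p,s['force'],s['wrist_torque'])
d=cam('scene'); crop(d,'e3',230,170,370,280,5)"
```

```text
time_s: 14.38
eef_pos: [510.2, 13.7, 89.3]
ee_rot: [0.704, -0.704, -0.07, 0.069]
force: [6.1, 3.5, 2.4]
grip_width: 0.196
[510.17230517  13.67675986  89.25077183] [6.10014314 3.4559493  2.41506895] [ 0.60263728 -1.24843904  0.03392789]
```

View pics/e3.png

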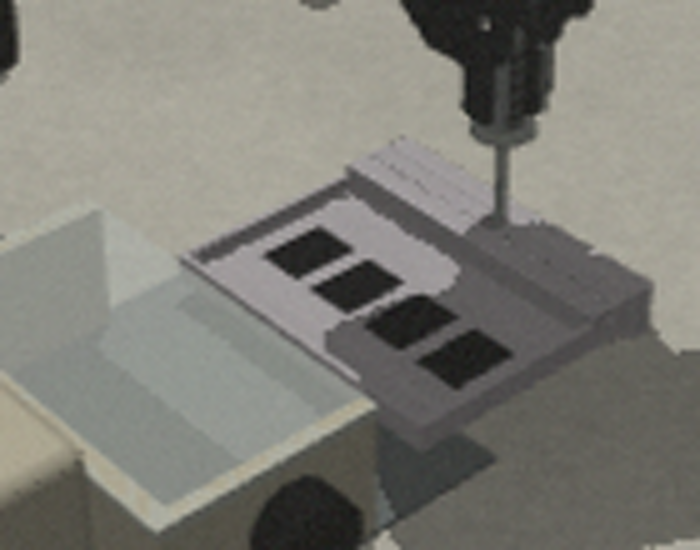

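```bash
python3 -m handwheel '[{"delta_pos":[0.1,0,0.05],"twist":[0,0,0],"jaw":0},{"delta_pos":[0.15,0,0.1],"twist":[0,0,0],"jaw":0},{"delta_pos":[0.15,-0.5,0.1],"twist":[0,0,0],"jaw":0},{"delta_pos":[0.15,-1,0.1],"twist":[0,0,0],"jaw":0},{"delta_pos":[0.15,-2,0.1],"twist":[0,0,0],"jaw":0},{"delta_pos":[0.15,-4,0.1],"twist":[0,0,0],"jaw":0},{"delta_pos":[0.15,-6,0.1],"twist":[0,0,0],"jaw":0},{"delta_pos":[0.15,-8,0.1],"twist":[0,0,0],"jaw":0},{"delta_pos":[0.15,-9,0.1],"twist":[0,0,0],"jaw":0},{"delta_pos":[0.15,-9,0.1],"twist":[0,0,0],"jaw":0}]'
python3 - <<'E'
from h import *
s,p,r=tool();print(p,s['force'])
d=cam('scene'); crop(d,'f1',230,150,370,280,5); c=cam("top"); crop(c,"f2",250,80,340,240,4)
go([430.8,-316.4,178],0.198)
print(proj(d,p-[0,0,68.4]))
E
```

```text
time_s: 15.27
eef_pos: [511.3, 14.6, 181.3]
ee_rot: [-0.703, 0.704, 0.071, -0.069]
force: [0.3, 0.6, -0.3]
grip_width: 0.195
[511.34339847  14.6356833  181.26142431] [ 0.26070527  0.57679014 -0.27443306]
at [510.4  14.8 178.6] delta_cm [-14.32   0.06 -30.91] twist [-0.    -0.    -0.001] t 15.37
[[331.21301043 184.17557598]]
```

View pics/f1.png

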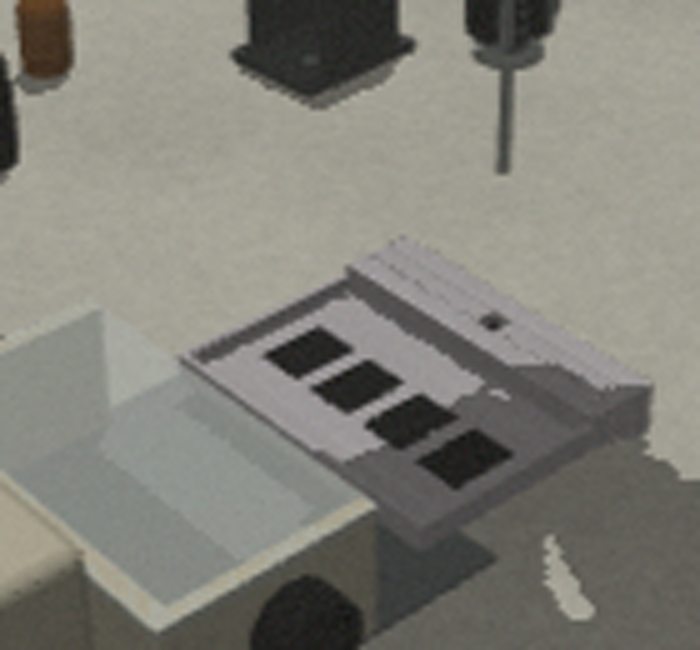

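```bash
python3 -m handwheel '[{"delta_pos":[-1,-0.5,-2],"twist":[0,0,0],"jaw":0},{"delta_pos":[-2.5,-1,-5],"twist":[0,0,0],"jaw":0},{"delta_pos":[-4,-1,-8.5],"twist":[0,0,0],"jaw":0},{"delta_pos":[-5.5,-1,-12],"twist":[0,0,0],"jaw":0},{"delta_pos":[-7.2,-1,-15.5],"twist":[0,0,0],"jaw":0},{"delta_pos":[-8.8,-1,-19],"twist":[0,0,0],"jaw":0},{"delta_pos":[-10.4,-1,-22.5],"twist":[0,0,0],"jaw":0},{"delta_pos":[-12,-1,-26],"twist":[0,0,0],"jaw":0},{"delta_pos":[-13.4,-1,-29],"twist":[0,0,0],"jaw":0},{"delta_pos":[-14.32,-1,-30.9],"twist":[0,0,0],"jaw":0}]'
python3 -m handwheel '[{"delta_pos":[0,1,0],"twist":[0,0,0],"jaw":0},{"delta_pos":[0,2,0],"twist":[0,0,0],"jaw":0},{"delta_pos":[0,2,0],"twist":[0,0,0],"jaw":0},{"delta_pos":[0,2,0],"twist":[0,0,0],"jaw":0},{"delta_pos":[0,2,0],"twist":[0,0,0],"jaw":0},{"delta_pos":[0,2,0],"twist":[0,0,0],"jaw":0},{"delta_pos":[0,2,0],"twist":[0,0,0],"jaw":0},{"delta_pos":[0,2,0],"twist":[0,0,0],"jaw":0},{"delta_pos":[0,2,0],"twist":[0,0,0],"jaw":0},{"delta_pos":[0,2,0],"twist":[0,0,0],"jaw":0}]'
python3 - <<'E'
from h import *
s,p,r=tool();print(p,s['force'])
d=cam('scene'); crop(d,'g1',265,80,325,160,7)
go([430.8,-316.4,150],0.198)
print(proj(d,p-[0,0,68.4]),proj(d,p-[0,0,10]))
print("hole",ray(d,[294.0,139.6],72))
E
```

```text
time_s: 16.2
eef_pos: [429.6, -318.8, 187.5]
ee_rot: [0.704, -0.703, -0.068, 0.07]
force: [-0.7, -0.2, -0.7]
grip_width: 0.193
time_s: 17.03
eef_pos: [431.4, -316.3, 169.3]
ee_rot: [-0.704, 0.704, 0.07, -0.07]
force: [-1.3, -0.5, -0.8]
grip_width: 0.196
[ 431.37168873 -316.34870619  169.29852708] [-1.28640966 -0.53999621 -0.76756668]
at [ 431.3 -316.4  169.3] delta_cm [-0.05  1.93  0.01] twist [0. 0. 0.] t 17.08
[[293.80454486 130.20426401]] [[293.49029688 111.19707784]]
hole [[ 432.33656145 -314.25027115   72.        ]]
```

View pics/g1.png

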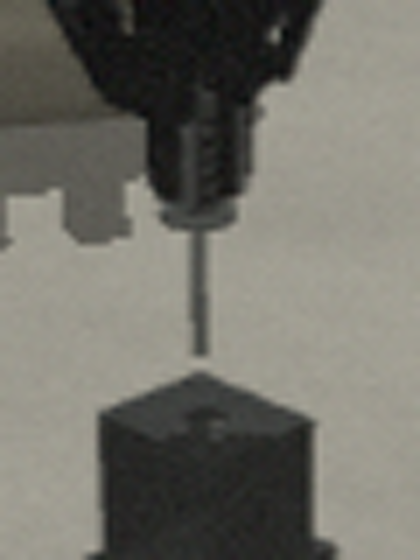

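```bash
python3 -m handwheel '[{"delta_pos":[-0.05,1,0.05],"twist":[0,0,0],"jaw":0},{"delta_pos":[-0.05,2,0.05],"twist":[0,0,0],"jaw":0},{"delta_pos":[-0.05,3,0.05],"twist":[0,0,0],"jaw":0},{"delta_pos":[-0.05,4,0.05],"twist":[0,0,0],"jaw":0},{"delta_pos":[-0.05,5,0.05],"twist":[0,0,0],"jaw":0},{"delta_pos":[-0.05,6,0.05],"twist":[0,0,0],"jaw":0},{"delta_pos":[-0.05,7,0.05],"twist":[0,0,0],"jaw":0},{"delta_pos":[-0.05,8,0.05],"twist":[0,0,0],"jaw":0},{"delta_pos":[-0.05,8.6,0.05],"twist":[0,0,0],"jaw":0},{"delta_pos":[-0.05,8.6,0.05],"twist":[0,0,0],"jaw":0}]'
python3 - <<'E'
from h import *
s,p,r=tool();print(p,s['force'])
d=cam('scene'); crop(d,'g2',265,80,325,160,7)
E
```

```text
time_s: 17.92
eef_pos: [430.3, -315.5, 81.7]
ee_rot: [0.704, -0.703, -0.069, 0.07]
force: [-0.4, -0.1, -0.7]
grip_width: 0.197
[ 430.26917517 -315.50543739   81.67969045] [-0.37907298 -0.09587149 -0.66771689]
```

View pics/g2.png

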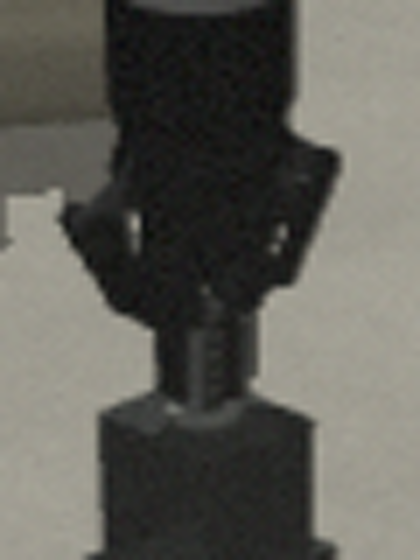

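Seated without resistance. I release the grip gradually and retreat up.

```bash
python3 -m handwheel '[{"delta_pos":[0,0.08,0],"twist":[0,0,0],"jaw":0.2},{"delta_pos":[0,0.08,0],"twist":[0,0,0],"jaw":0.25},{"delta_pos":[0,0.08,0],"twist":[0,0,0],"jaw":0.3},{"delta_pos":[0,0.08,0],"twist":[0,0,0],"jaw":0.35},{"delta_pos":[0,0.08,0],"twist":[0,0,0],"jaw":0.45},{"delta_pos":[0,0.08,0],"twist":[0,0,0],"jaw":0.55},{"delta_pos":[0,0.08,0],"twist":[0,0,0],"jaw":0.65},{"delta_pos":[0,0.08,0],"twist":[0,0,0],"jaw":0.7},{"delta_pos":[0,0.08,0],"twist":[0,0,0],"jaw":0.7},{"delta_pos":[0,0.08,0],"twist":[0,0,0],"jaw":0.7}]'
python3 -m handwheel '[{"delta_pos":[0,-1,0],"twist":[0,0,0],"jaw":0.7},{"delta_pos":[0,-2,0],"twist":[0,0,0],"jaw":0.7},{"delta_pos":[0,-4,0],"twist":[0,0,0],"jaw":0.7},{"delta_pos":[0,-6,0],"twist":[0,0,0],"jaw":0.7},{"delta_pos":[0,-8,0],"twist":[0,0,0],"jaw":0.7},{"delta_pos":[0,-10,0],"twist":[0,0,0],"jaw":0.7},{"delta_pos":[0,-12,0],"twist":[0,0,0],"jaw":0.7},{"delta_pos":[0,-14,0],"twist":[0,0,0],"jaw":0.7},{"delta_pos":[0,-15,0],"twist":[0,0,0],"jaw":0.7},{"delta_pos":[0,-15,0],"twist":[0,0,0],"jaw":0.7}]'
python3 - <<'E'
from h import *
s,p,r=tool();print(p,s['force'])
d=cam('scene'); crop(d,'g3',265,80,325,160,7)
c=cam('top'); crop(c,'g4',170,110,340,290,4)
E
```

```text
time_s: 18.8
eef_pos: [430.8, -316.0, 82.4]
ee_rot: [-0.704, 0.704, 0.07, -0.07]
force: [0.0, 0.0, -0.2]
grip_width: 0.699
time_s: 19.63
eef_pos: [431.3, -316.6, 235.2]
ee_rot: [-0.702, 0.705, 0.071, -0.069]
force: [-0.0, -0.0, 0.1]
grip_width: 0.699
[ 431.29146923 -316.6015686   235.24014867] [-0.0395997  -0.00899131  0.11312792]
```

View pics/g3.png

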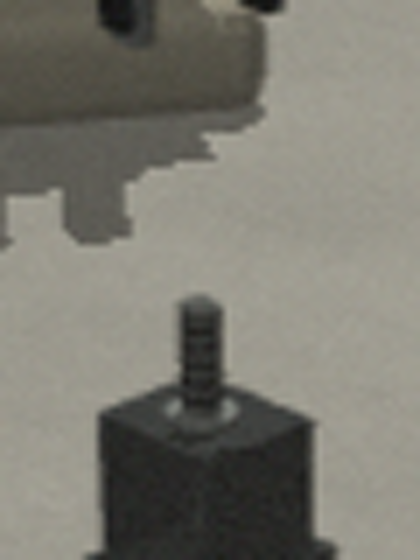

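View pics/g4.png

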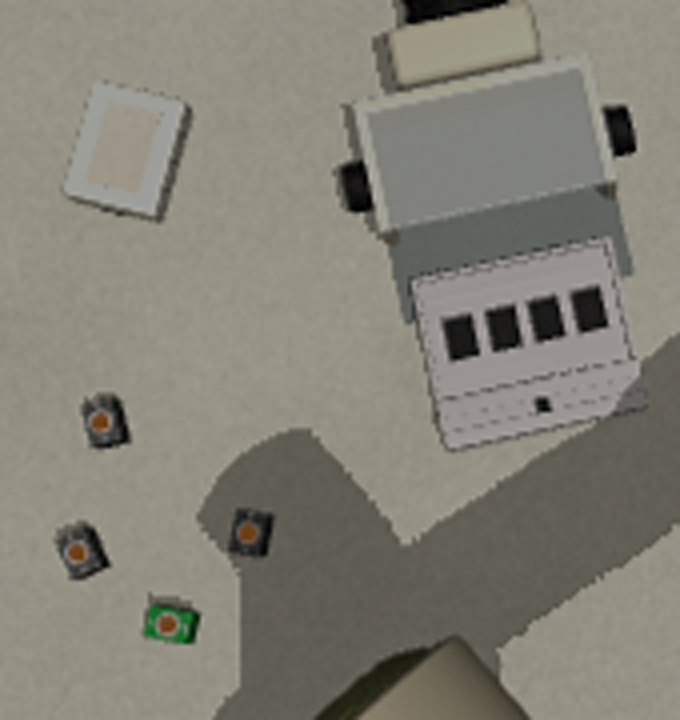

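Run:
```python
from h import *
c=cam('top'); d=cam('scene')
for n,nm,box in((c,"top",(265,160,330,205)),(d,"scene",(275,205,340,255))):
    g=n["frame"].mean(2); u0,v0,u1,v1=box
    m=np.zeros((400,640),np.uint8); m[v0:v1,u0:u1]=g[v0:v1,u0:u1]<60
    k,l,st,ce=cv2.connectedComponentsWithStats(m)
    pts=[]
    for i in range(1,k):
        if st[i,4]>40:
            vv,uu=np.nonzero(cv2.dilate((l==i).astype(np.uint8),np.ones((3,3)))); w=np.clip(110-g[vv,uu],0,60)
            q=np.array([(uu*w).sum(),(vv*w).sum()])/w.sum(); pts.append(ray(n,q,18)[0]); print(nm,st[i],q.round(2),pts[-1].round(1))
    pts=np.array(sorted(pts,key=lambda a:-a[1]))
    if len(pts)>1: e=pts[0]-pts[-1]; print("yaw",np.arctan2(-e[0],e[1]),"len",np.linalg.norm(e))
hsv=None
for n,nm in((c,"top"),(d,"scene")):
    hsv=cv2.cvtColor(n["frame"],cv2.COLOR_RGB2HSV); m=((hsv[...,0]<16)&(hsv[...,1]>130)&(hsv[...,2]>50)).astype(np.uint8)
    k,l,st,ce=cv2.connectedComponentsWithStats(m)
    for i in range(1,k):
        if 3<=st[i,4]<80: print(nm,ce[i].round(1),st[i,4],ray(n,ce[i],34)[0].round(1))
crop(d,"k1",410,235,510,340,7)
t=[c["frame"][v-12:v+13,u-12:u+13,::-1] for u,v in((195,215),(189,248),(232,243))]
cv2.imwrite("pics/k2.png",cv2.resize(np.hstack(t),None,fx=10,fy=10,interpolation=cv2.INTER_CUBIC))
```

```text
top [313 182   9  11  73] [316.84 186.97] [594.2 -23.8  18. ]
top [302 184   9  11  71] [306.11 189.26] [586.7  11.6  18. ]
top [292 187   8  11  70] [295.47 191.66] [578.8  46.6  18. ]
top [281 189   9  11  72] [284.77 193.98] [571.2  81.9  18. ]
yaw 0.21442701407195183 len 108.10679683507388
scene [283 216  17  10  90] [291.12 220.08] [595.  -24.9  18. ]
scene [293 222  17  10  94] [300.94 226.83] [587.7  10.1  18. ]
scene [304 229  17  11 101] [311.51 233.84] [579.8  45.2  18. ]
scene [314 236  18  12 110] [322.48 241.2 ] [572.   80.3  18. ]
yaw 0.2150185993605417 len 107.66769475476606
top [426.7 190.3] 37 [ 580.  -381.4   34. ]
top [194.6 215.3] 11 [500.3 372.4  34. ]
top [231.4 242.6] 13 [411.7 251.6  34. ]
top [188.8 247.8] 11 [395.4 388.2  34. ]
top [211.4 265.8] 12 [338.1 314.2  34. ]
scene [456.3  94. ] 3 [-378.4 -450.1   34. ]
scene [456.3 109. ] 3 [-254.5 -329.7   34. ]
scene [524.  117.3] 3 [-405.4 -153.5   34. ]
scene [529.  124.4] 7 [-365.3 -102.9   34. ]
scene [532.  122.3] 3 [-390.5 -109.8   34. ]
scene [237.4 152.1] 51 [ 582.5 -391.8   34. ]
scene [238.7 161.3] 9 [ 601.4 -334.6   34. ]
scene [431.5 255.5] 22 [411.5 249.   34. ]
scene [480.2 261.4] 20 [338.2 311.8  34. ]
scene [489.7 294.5] 27 [395.5 385.5  34. ]
scene [441.3 310.2] 32 [501.2 369.4  34. ]
```

View pics/k1.png

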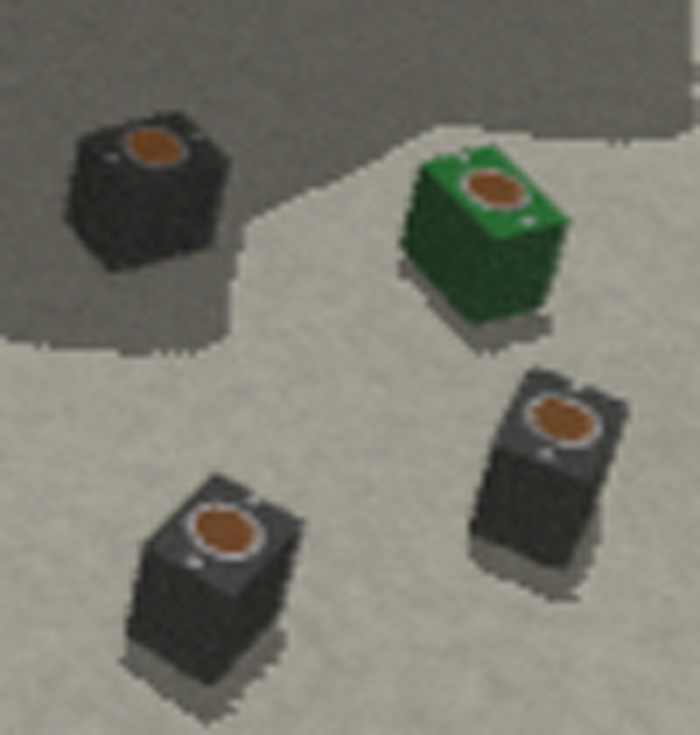

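View pics/k2.png

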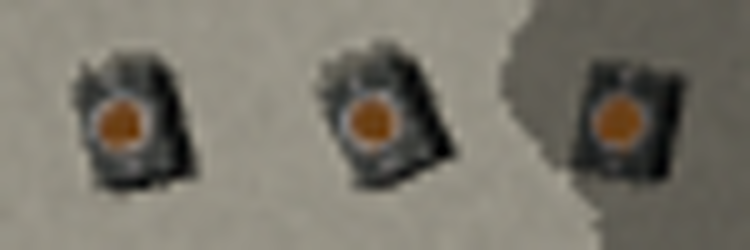

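Run:
```python
from h import *
c=cam('top'); d=cam('scene')
def dark(c,u,v,r,z,thr):
    g=c["frame"].mean(2)[v-r:v+r+1,u-r:u+r+1]
    bg=np.median(g); w=np.clip(bg-g-thr,0,None); vv,uu=np.mgrid[v-r:v+r+1,u-r:u+r+1]
    uv=np.array([(w*uu).sum(),(w*vv).sum()])/w.sum(); return uv.round(2), ray(c,uv,z)[0].round(1)
print(dark(c,305,211,4,30,30)); print(dark(d,328,214,4,30,30))
f=lambda x,y:((x+.5)/7-.5+410,(y+.5)/7-.5+235)
def yaw(a,b):
    P=ray(d,[f(*a),f(*b)],34); e=P[1]-P[0]; return np.arctan2(e[1],e[0])%np.pi, np.linalg.norm(e)
for nm,L in {"A":[((195,563),(254,499)),((145,545),(215,475)),((232,588),(302,520)),((215,475),(302,520)),((145,545),(232,588))],
 "B":[((547,453),(578,387)),((493,443),(533,370)),((593,477),(628,405)),((533,370),(628,405)),((493,443),(593,477))],
 "C":[((112,158),(197,133)),((78,137),(180,112)),((118,183),(230,158)),((180,112),(230,158)),((78,137),(118,183))]}.items():
    print(nm,[tuple(np.round(yaw(*l),3)) for l in L])
```

```text
(array([305.27, 210.84]), array([514.2,  14. ,  30. ]))
(array([328.14, 214.02]), array([514.9,  11.4,  30. ]))
A [(np.float64(0.287), np.float64(29.646)), (np.float64(0.266), np.float64(33.612)), (np.float64(0.237), np.float64(32.569)), (np.float64(1.922), np.float64(23.858)), (np.float64(1.971), np.float64(23.038))]
B [(np.float64(0.443), np.float64(29.264)), (np.float64(0.416), np.float64(33.347)), (np.float64(0.425), np.float64(31.844)), (np.float64(2.065), np.float64(24.577)), (np.float64(2.124), np.float64(24.998))]
C [(np.float64(3.011), np.float64(30.126)), (np.float64(2.96), np.float64(35.134)), (np.float64(2.928), np.float64(37.248)), (np.float64(1.477), np.float64(23.088)), (np.float64(1.386), np.float64(21.79))]
```

Run:
```python
from h import *
go([500.5,371.8,120],0.29)
```

```text
at [ 430.5 -315.7  231.4] delta_cm [20.4  11.23 66.02] twist [-0.002 -0.092 -0.001] t 19.93
```

```bash
python3 -m handwheel '[{"delta_pos":[1,0,3],"twist":[0,0,0],"jaw":0.7},{"delta_pos":[2,0,6.5],"twist":[0,0,0],"jaw":0.7},{"delta_pos":[3.1,0,10],"twist":[0,0,0],"jaw":0.7},{"delta_pos":[4.2,1,13.5],"twist":[0,0,0],"jaw":0.7},{"delta_pos":[5.3,2,17],"twist":[0,0,0],"jaw":0.7},{"delta_pos":[6.4,3,20.5],"twist":[0,0,0],"jaw":0.7},{"delta_pos":[7.5,4,24],"twist":[0,0,0],"jaw":0.7},{"delta_pos":[8.6,5,27.5],"twist":[0,0,0],"jaw":0.7},{"delta_pos":[9.7,5,31],"twist":[0,0,0],"jaw":0.7},{"delta_pos":[10.8,5,34.5],"twist":[0,0,0],"jaw":0.7}]' 40
python3 -m handwheel '[{"delta_pos":[1,0,3.3],"twist":[0,0,0],"jaw":0.7},{"delta_pos":[2,0,6.5],"twist":[0,0,0],"jaw":0.7},{"delta_pos":[3.1,1,10],"twist":[0,-0.02,0],"jaw":0.7},{"delta_pos":[4.2,2,13.5],"twist":[0,-0.04,0],"jaw":0.7},{"delta_pos":[5.3,3,17],"twist":[0,-0.06,0],"jaw":0.7},{"delta_pos":[6.4,4,20.5],"twist":[0,-0.08,0],"jaw":0.7},{"delta_pos":[7.5,5,24],"twist":[0,-0.092,0],"jaw":0.7},{"delta_pos":[8.6,6.2,27.5],"twist":[0,-0.092,0],"jaw":0.7},{"delta_pos":[9.6,6.2,30],"twist":[0,-0.092,0],"jaw":0.7},{"delta_pos":[9.6,6.2,31.5],"twist":[0,-0.092,0],"jaw":0.7}]'
python3 - <<'E'
from h import *
c=cam("top");d=cam("scene"); crop(d,"n1",400,220,520,340,6)
go([500.5,371.8,60],0.29)
hsv=cv2.cvtColor(d["frame"],cv2.COLOR_RGB2HSV); m=((hsv[...,0]<16)&(hsv[...,1]>130)&(hsv[...,2]>50)).astype(np.uint8)
k,l,st,ce=cv2.connectedComponentsWithStats(m)
for i in range(1,k):
    if 10<=st[i,4]<80: print(ce[i].round(1),st[i,4],ray(d,ce[i],34)[0].round(1))
E
```

```text
time_s: 20.77
eef_pos: [468.1, 45.4, 181.4]
ee_rot: [0.704, -0.703, -0.069, 0.071]
force: [1.4, 0.4, 0.1]
grip_width: 0.7
time_s: 21.6
eef_pos: [500.6, 373.6, 118.7]
ee_rot: [-0.7, 0.7, 0.102, -0.103]
force: [0.4, -0.3, -0.0]
grip_width: 0.702
at [499.9 372.8 119.6] delta_cm [ 0.03  5.96 -0.11] twist [-0.     0.003 -0.001] t 21.7
[237.7 151.1] 41 [ 579.2 -397.4   34. ]
[480.2 261.4] 24 [338.2 311.9  34. ]
[489.9 294.5] 32 [395.4 385.7  34. ]
[441.5 310.4] 37 [501.2 369.9  34. ]
```

View pics/n1.png

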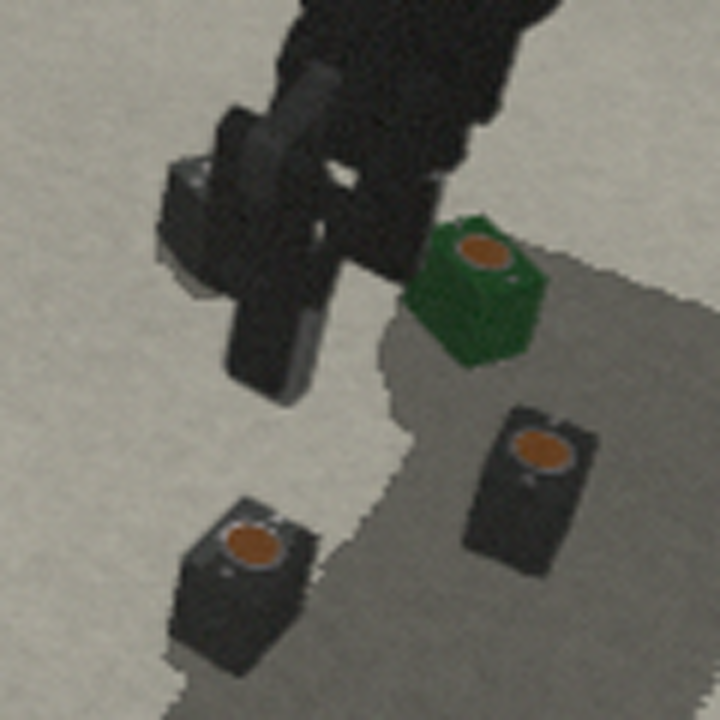

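```bash
python3 -m handwheel '[{"delta_pos":[0.03,1,-0.11],"twist":[0,0,0],"jaw":0.75},{"delta_pos":[0.03,2.5,-0.11],"twist":[0,0,0],"jaw":0.75},{"delta_pos":[0.03,4,-0.11],"twist":[0,0,0],"jaw":0.75},{"delta_pos":[0.03,5.5,-0.11],"twist":[0,0,0],"jaw":0.75},{"delta_pos":[0.03,7,-0.11],"twist":[0,0,0],"jaw":0.75},{"delta_pos":[0.03,8,-0.11],"twist":[0,0,0],"jaw":0.75},{"delta_pos":[0.03,9,-0.11],"twist":[0,0,0],"jaw":0.75},{"delta_pos":[0.03,10,-0.11],"twist":[0,0,0],"jaw":0.75},{"delta_pos":[0.03,10.8,-0.11],"twist":[0,0,0],"jaw":0.75},{"delta_pos":[0.03,11.5,-0.11],"twist":[0,0,0],"jaw":0.75}]'
python3 -m handwheel '[{"delta_pos":[0,0,0],"twist":[0,0,0],"jaw":0.65},{"delta_pos":[0,0,0],"twist":[0,0,0],"jaw":0.58},{"delta_pos":[0,0,0],"twist":[0,0,0],"jaw":0.52},{"delta_pos":[0,0,0],"twist":[0,0,0],"jaw":0.46},{"delta_pos":[0,0,0],"twist":[0,0,0],"jaw":0.4},{"delta_pos":[0,0,0],"twist":[0,0,0],"jaw":0.3},{"delta_pos":[0,0,0],"twist":[0,0,0],"jaw":0.3},{"delta_pos":[0,0,0],"twist":[0,0,0],"jaw":0.3},{"delta_pos":[0,0,0],"twist":[0,0,0],"jaw":0.3},{"delta_pos":[0,0,0],"twist":[0,0,0],"jaw":0.3}]' 40
python3 - <<'E'
from h import *
d=cam("scene"); crop(d,"n2",400,240,500,340,6)
go([500.5,371.8,4],0.29)
E
```

```text
time_s: 22.53
eef_pos: [501.6, 370.0, 4.7]
ee_rot: [-0.7, 0.7, 0.102, -0.102]
force: [-0.3, 0.4, 0.5]
grip_width: 0.752
time_s: 23.37
eef_pos: [501.9, 370.5, 6.1]
ee_rot: [0.7, -0.7, -0.103, 0.102]
force: [-0.6, 0.1, 6.6]
grip_width: 0.417
at [501.9 370.5   6.1] delta_cm [-0.1   0.21  0.16] twist [-0.     0.     0.001] t 23.42
```

View pics/n2.png

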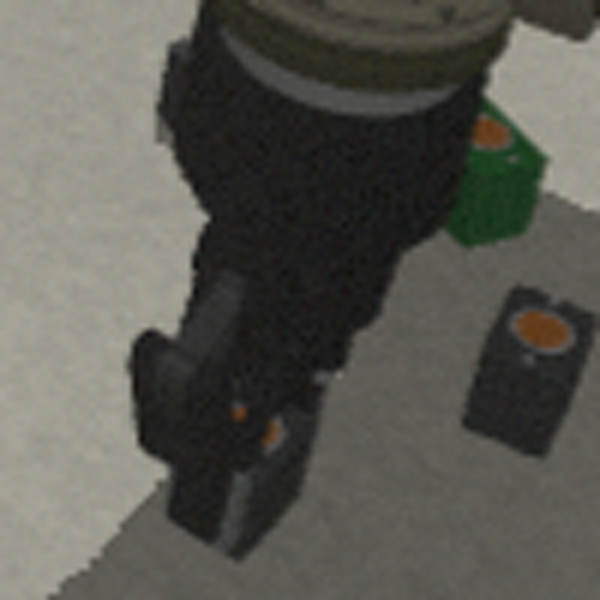

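```bash
python3 -m handwheel '[{"delta_pos":[0,-0.5,0],"twist":[0,0,0],"jaw":0.3},{"delta_pos":[0,-1.5,0],"twist":[0,0,0],"jaw":0.3},{"delta_pos":[0,-3,0],"twist":[0,0,0],"jaw":0.3},{"delta_pos":[0,-5,0],"twist":[0,0,0],"jaw":0.3},{"delta_pos":[0,-7,0],"twist":[0,0,0],"jaw":0.3},{"delta_pos":[0,-9,0],"twist":[0,0,0],"jaw":0.3},{"delta_pos":[0,-11,0],"twist":[0,0,0],"jaw":0.3},{"delta_pos":[0,-12,0],"twist":[0,0,0],"jaw":0.3},{"delta_pos":[0,-12,0],"twist":[0,0,0],"jaw":0.3},{"delta_pos":[0,-12,0],"twist":[0,0,0],"jaw":0.3}]'
python3 - <<'E'
from h import *
d=cam("scene"); crop(d,"n3",370,200,510,320,5)
c=cam("top"); crop(c,"n4",170,180,300,280,6)
go([571.2,81.7,100],0.2147)
E
```

```text
time_s: 24.25
eef_pos: [501.4, 370.2, 125.1]
ee_rot: [-0.7, 0.7, 0.102, -0.102]
force: [0.0, -0.3, -0.7]
grip_width: 0.416
at [500.9 369.9 123.9] delta_cm [ -1.5    2.41 -29.63] twist [ 0.     0.075 -0.002] t 24.35
```

View pics/n3.png

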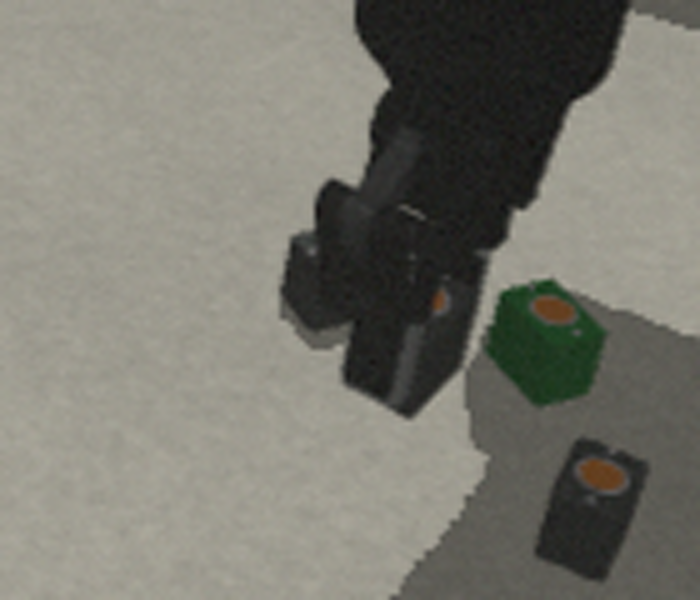

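View pics/n4.png

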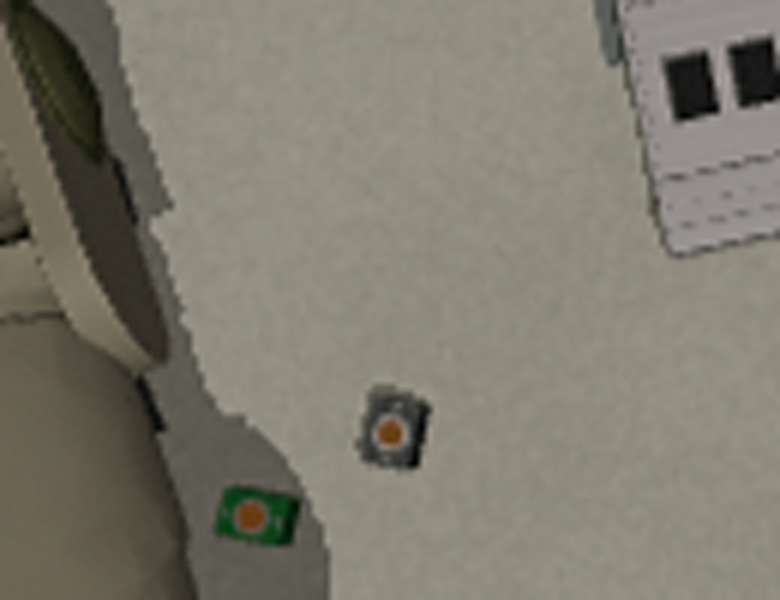

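```bash
python3 -m handwheel '[{"delta_pos":[-0.2,0,-2.5],"twist":[0,0,0],"jaw":0.3},{"delta_pos":[-0.4,0,-6],"twist":[0,0.02,0],"jaw":0.3},{"delta_pos":[-0.6,0.5,-10],"twist":[0,0.04,0],"jaw":0.3},{"delta_pos":[-0.8,1,-14],"twist":[0,0.06,0],"jaw":0.3},{"delta_pos":[-1,1.5,-18],"twist":[0,0.075,0],"jaw":0.3},{"delta_pos":[-1.2,2,-22],"twist":[0,0.075,0],"jaw":0.3},{"delta_pos":[-1.4,2.4,-25.5],"twist":[0,0.075,0],"jaw":0.3},{"delta_pos":[-1.5,2.4,-28],"twist":[0,0.075,0],"jaw":0.3},{"delta_pos":[-1.5,2.4,-29.7],"twist":[0,0.075,0],"jaw":0.3},{"delta_pos":[-1.5,2.4,-29.7],"twist":[0,0.075,0],"jaw":0.3}]'
python3 -m handwheel '[{"delta_pos":[0,1,0],"twist":[0,0,0],"jaw":0.3},{"delta_pos":[0,2,0],"twist":[0,0,0],"jaw":0.3},{"delta_pos":[0,3,0],"twist":[0,0,0],"jaw":0.3},{"delta_pos":[0,4,0],"twist":[0,0,0],"jaw":0.3},{"delta_pos":[0,4.5,0],"twist":[0,0,0],"jaw":0.3},{"delta_pos":[0,5,0],"twist":[0,0,0],"jaw":0.3},{"delta_pos":[0,5,0],"twist":[0,0,0],"jaw":0.3},{"delta_pos":[0,5,0],"twist":[0,0,0],"jaw":0.3},{"delta_pos":[0,5,0],"twist":[0,0,0],"jaw":0.3},{"delta_pos":[0,5,0],"twist":[0,0,0],"jaw":0.3}]'
python3 - <<'E'
from h import *
d=cam("scene"); crop(d,"p1",270,180,370,270,7)
go([571.2,81.7,24.5],0.2147)
E
```

```text
time_s: 25.18
eef_pos: [572.4, 78.2, 100.1]
ee_rot: [-0.703, 0.703, 0.074, -0.075]
force: [0.7, -0.4, -0.9]
grip_width: 0.414
time_s: 26.02
eef_pos: [572.4, 81.4, 51.9]
ee_rot: [-0.703, 0.703, 0.076, -0.076]
force: [-0.2, 0.4, -0.5]
grip_width: 0.413
at [572.3  81.4  51.9] delta_cm [-0.11  2.74  0.06] twist [0.    0.    0.001] t 26.07
```

View pics/p1.png

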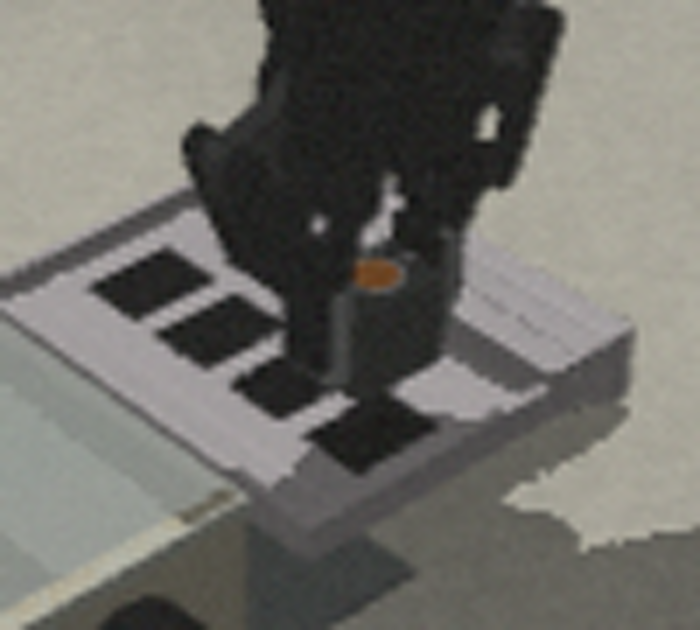

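Run:
```python
from h import *
d=cam("scene")
hsv=cv2.cvtColor(d["frame"],cv2.COLOR_RGB2HSV); m=((hsv[...,0]<18)&(hsv[...,1]>120)&(hsv[...,2]>50)).astype(np.uint8); m[:,:300]=0;m[:,350:]=0;m[:200]=0;m[240:]=0
vv,uu=np.nonzero(m); print(len(uu),uu.min(),uu.max(),vv.min(),vv.max()); q=[uu.mean(),vv.mean()]
print(q, ray(d,q,80), ray(d,q,79))
```

```text
19 321 326 217 220
[np.float64(323.36842105263156), np.float64(218.73684210526315)] [[572.37626052  82.10785522  80.        ]] [[571.624281    80.91205656  79.        ]]
```

```bash
python3 -m handwheel '[{"delta_pos":[-0.08,0.4,-0.15],"twist":[0,0,0],"jaw":0.3},{"delta_pos":[-0.08,0.8,-0.15],"twist":[0,0,0],"jaw":0.3},{"delta_pos":[-0.08,1.2,-0.15],"twist":[0,0,0],"jaw":0.3},{"delta_pos":[-0.08,1.6,-0.15],"twist":[0,0,0],"jaw":0.3},{"delta_pos":[-0.08,2,-0.15],"twist":[0,0,0],"jaw":0.3},{"delta_pos":[-0.08,2.3,-0.15],"twist":[0,0,0],"jaw":0.3},{"delta_pos":[-0.08,2.5,-0.15],"twist":[0,0,0],"jaw":0.3},{"delta_pos":[-0.08,2.6,-0.15],"twist":[0,0,0],"jaw":0.3},{"delta_pos":[-0.08,2.6,-0.15],"twist":[0,0,0],"jaw":0.3},{"delta_pos":[-0.08,2.6,-0.15],"twist":[0,0,0],"jaw":0.3}]'
python3 - <<'E'
from h import *
d=cam("scene"); crop(d,"p2",290,195,350,260,9)
go([571.5,79.9,24.5],0.2147); print(telemetry.sense()["force"])
E
```

```text
time_s: 26.95
eef_pos: [571.7, 79.8, 25.5]
ee_rot: [-0.703, 0.703, 0.076, -0.076]
force: [-1.6, 0.1, -0.0]
grip_width: 0.415
at [571.7  79.7  25.6] delta_cm [-0.02  0.11  0.02] twist [0. 0. 0.] t 27.0
[ 0.10491832 -0.04099602 -1.05832855]
```

View pics/p2.png

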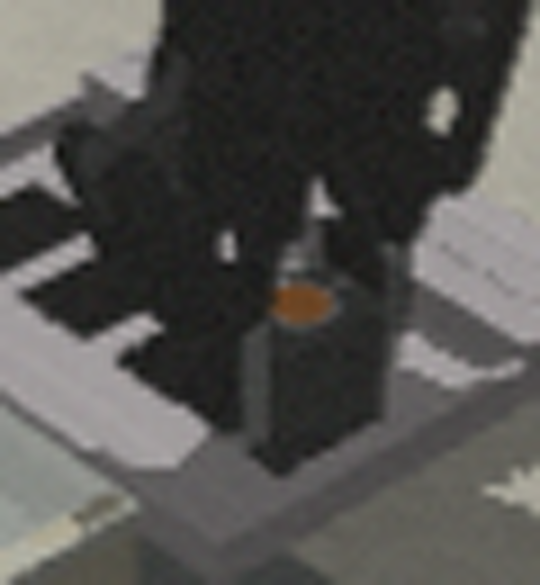

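```bash
python3 -m handwheel '[{"delta_pos":[0,0.03,0],"twist":[0,0,0],"jaw":0.3},{"delta_pos":[0,0.06,0],"twist":[0,0,0],"jaw":0.3},{"delta_pos":[0,0.09,0],"twist":[0,0,0],"jaw":0.3},{"delta_pos":[0,0.12,0],"twist":[0,0,0],"jaw":0.3},{"delta_pos":[0,0.12,0],"twist":[0,0,0],"jaw":0.3},{"delta_pos":[0,0.12,0],"twist":[0,0,0],"jaw":0.3},{"delta_pos":[0,0.12,0],"twist":[0,0,0],"jaw":0.3},{"delta_pos":[0,0.12,0],"twist":[0,0,0],"jaw":0.3},{"delta_pos":[0,0.12,0],"twist":[0,0,0],"jaw":0.3},{"delta_pos":[0,0.12,0],"twist":[0,0,0],"jaw":0.3}]'
```

```text
time_s: 27.83
eef_pos: [571.6, 79.7, 24.2]
ee_rot: [-0.703, 0.703, 0.076, -0.076]
force: [-0.7, -0.4, -0.4]
grip_width: 0.414
```

```bash
python3 -m handwheel '[{"delta_pos":[0,0.02,0],"twist":[0,0,0],"jaw":0.3},{"delta_pos":[0,0.04,0],"twist":[0,0,0],"jaw":0.3},{"delta_pos":[0,0.06,0],"twist":[0,0,0],"jaw":0.3},{"delta_pos":[0,0.08,0],"twist":[0,0,0],"jaw":0.3},{"delta_pos":[0,0.1,0],"twist":[0,0,0],"jaw":0.3},{"delta_pos":[0,0.1,0],"twist":[0,0,0],"jaw":0.3},{"delta_pos":[0,0.1,0],"twist":[0,0,0],"jaw":0.3},{"delta_pos":[0,0.1,0],"twist":[0,0,0],"jaw":0.3},{"delta_pos":[0,0.1,0],"twist":[0,0,0],"jaw":0.3},{"delta_pos":[0,0.1,0],"twist":[0,0,0],"jaw":0.3}]'
```

```text
time_s: 28.67
eef_pos: [572.2, 79.8, 24.1]
ee_rot: [-0.703, 0.703, 0.076, -0.075]
force: [-1.4, 0.8, 6.3]
grip_width: 0.411
```

Contact (6 N). Now I release and lift.

```bash
python3 -m handwheel '[{"delta_pos":[0,-0.05,0],"twist":[0,0,0],"jaw":0.43},{"delta_pos":[0,-0.05,0],"twist":[0,0,0],"jaw":0.46},{"delta_pos":[0,-0.05,0],"twist":[0,0,0],"jaw":0.5},{"delta_pos":[0,-0.05,0],"twist":[0,0,0],"jaw":0.54},{"delta_pos":[0,-0.05,0],"twist":[0,0,0],"jaw":0.58},{"delta_pos":[0,-0.05,0],"twist":[0,0,0],"jaw":0.6},{"delta_pos":[0,-0.05,0],"twist":[0,0,0],"jaw":0.6},{"delta_pos":[0,-1,0],"twist":[0,0,0],"jaw":0.6},{"delta_pos":[0,-2.5,0],"twist":[0,0,0],"jaw":0.6},{"delta_pos":[0,-4,0],"twist":[0,0,0],"jaw":0.6}]'
python3 -m handwheel '[{"delta_pos":[0,-2,0],"twist":[0,0,0],"jaw":0.7},{"delta_pos":[0,-4,0],"twist":[0,0,0],"jaw":0.7},{"delta_pos":[0,-6,1],"twist":[0,0,0],"jaw":0.7},{"delta_pos":[0,-7,3],"twist":[0,0,0],"jaw":0.7},{"delta_pos":[0,-7,6],"twist":[0,0,0],"jaw":0.7},{"delta_pos":[0,-7,9],"twist":[0,0,0],"jaw":0.7},{"delta_pos":[0,-7,11],"twist":[0,0,0],"jaw":0.7},{"delta_pos":[0,-7,12],"twist":[0,0,0],"jaw":0.7},{"delta_pos":[0,-7,12],"twist":[0,0,0],"jaw":0.7},{"delta_pos":[0,-7,12],"twist":[0,0,0],"jaw":0.7}]'
cat > look.py <<'E'
from h import *
import sys
n=sys.argv[1]
c=cam('top'); d=cam('scene'); crop(d,n+"s",265,185,345,265,8); crop(c,n+"t",265,140,335,225,7); crop(d,n+"b",410,225,520,335,6)
for k_,nm in((c,"top"),(d,"scene")):
    hsv=cv2.cvtColor(k_["frame"],cv2.COLOR_RGB2HSV); m=((hsv[...,0]<16)&(hsv[...,1]>120)&(hsv[...,2]>50)).astype(np.uint8)
    k,l,st,ce=cv2.connectedComponentsWithStats(m)
    for i in range(1,k):
        w34=ray(k_,ce[i],34)[0]; w52=ray(k_,ce[i],52.)[0]
        if 8<=st[i,4]<80 and w34[0]>250 and w34[1]>-100: print(nm,ce[i].round(1),st[i,4],"z34",w34[:2].round(1),"z52",w52[:2].round(1))
print(tool()[1])
E
python3 look.py q
```

```text
time_s: 29.5
eef_pos: [571.5, 79.7, 64.1]
ee_rot: [0.703, -0.703, -0.076, 0.076]
force: [-0.5, 0.7, 0.1]
grip_width: 0.602
time_s: 30.33
eef_pos: [546.2, 196.6, 133.5]
ee_rot: [-0.703, 0.703, 0.076, -0.076]
force: [0.3, -0.4, 0.4]
grip_width: 0.7
top [283.9 192.3] 13 z34 [574.6  83.5] z52 [572.2  82.1]
top [188.8 247.8] 11 z34 [395.4 388.2] z52 [395.2 383.1]
scene [322.5 228.8] 17 z34 [559.7  59.2] z52 [572.5  79.8]
scene [438.4 248.4] 20 z34 [382.4 238.9] z52 [400.7 253.9]
scene [480.1 261.5] 23 z34 [338.5 311.9] z52 [358.2 324.6]
scene [489.8 294.5] 30 z34 [395.5 385.6] z52 [413.4 396. ]
[546.41898355 195.82038855 133.31564123]
```

View pics/qs.png

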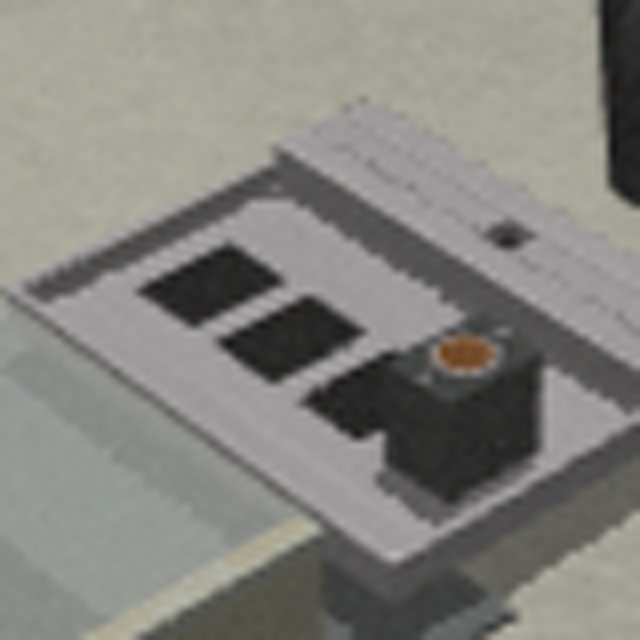

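View pics/qt.png

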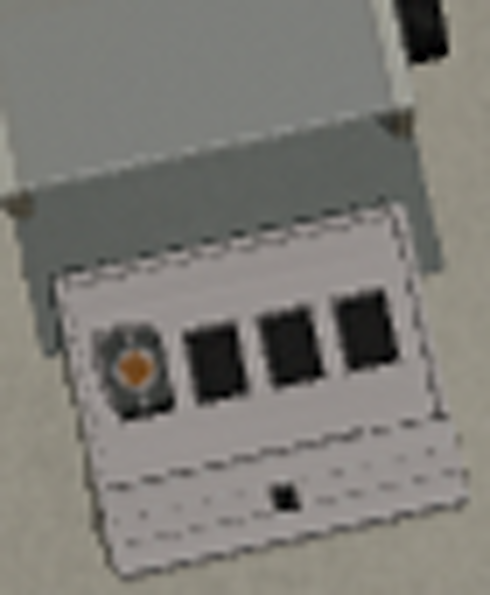

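View pics/qb.png

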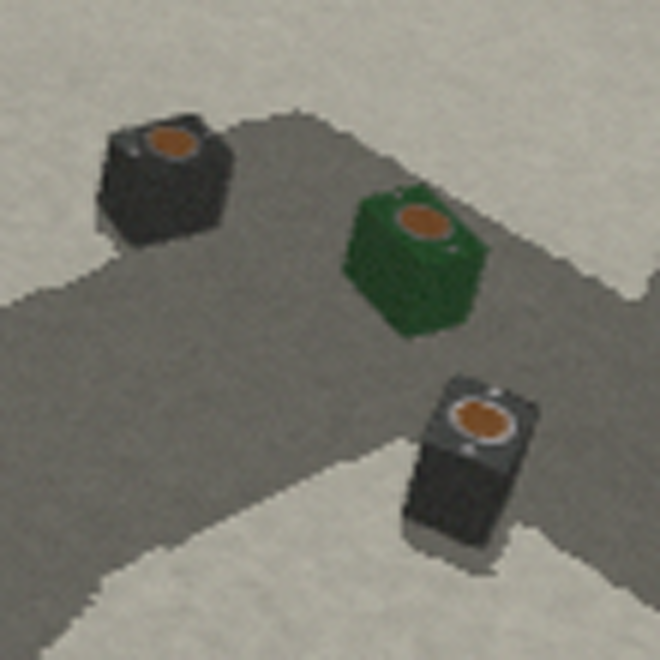

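Run:
```python
from h import *
go([395.4,388,100],0.45)
```

```text
at [546.4 195.8 133.3] delta_cm [-10.68   3.32  21.99] twist [ 0.    -0.236  0.   ] t 30.43
```

```bash
python3 -m handwheel '[{"delta_pos":[-1.5,0,3],"twist":[0,-0.05,0],"jaw":0.75},{"delta_pos":[-3,1,6],"twist":[0,-0.1,0],"jaw":0.75},{"delta_pos":[-5,2,10],"twist":[0,-0.15,0],"jaw":0.75},{"delta_pos":[-7,3,14],"twist":[0,-0.2,0],"jaw":0.75},{"delta_pos":[-9,3.3,18],"twist":[0,-0.236,0],"jaw":0.75},{"delta_pos":[-10.3,3.3,21],"twist":[0,-0.236,0],"jaw":0.75},{"delta_pos":[-10.68,3.3,22],"twist":[0,-0.236,0],"jaw":0.75},{"delta_pos":[-10.68,3.3,22],"twist":[0,-0.236,0],"jaw":0.75},{"delta_pos":[-10.68,3.3,22],"twist":[0,-0.236,0],"jaw":0.75},{"delta_pos":[-10.68,3.3,22],"twist":[0,-0.236,0],"jaw":0.75}]'
python3 - <<'E'
from h import *
go([395.4,388,5],0.45)
d=cam("scene"); crop(d,"r1",430,225,530,335,6)
E
```

```text
time_s: 31.27
eef_pos: [396.0, 387.9, 100.3]
ee_rot: [-0.689, 0.689, 0.158, -0.157]
force: [-0.4, 0.2, 0.5]
grip_width: 0.749
at [396.  387.9 100.3] delta_cm [-0.05  9.53  0.04] twist [ 0.    -0.001  0.   ] t 31.27
```

View pics/r1.png

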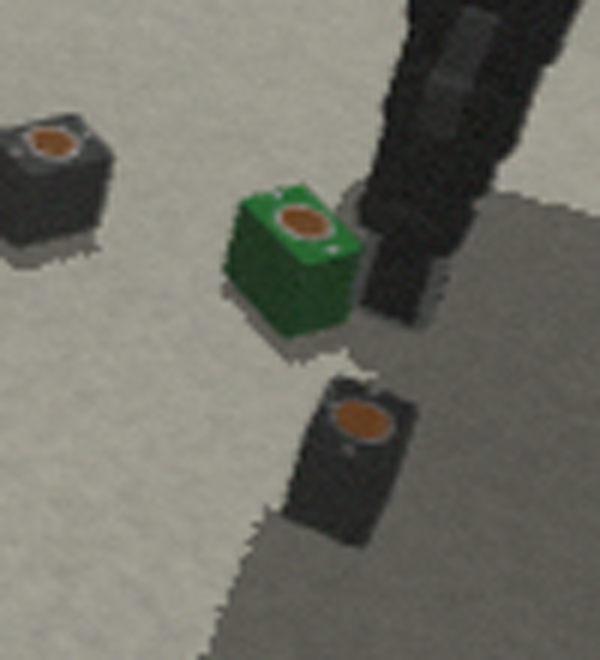

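```bash
python3 -m handwheel '[{"delta_pos":[-0.05,1,0.03],"twist":[0,0,0],"jaw":0.75},{"delta_pos":[-0.05,2.5,0.03],"twist":[0,0,0],"jaw":0.75},{"delta_pos":[-0.05,4,0.03],"twist":[0,0,0],"jaw":0.75},{"delta_pos":[-0.05,5.5,0.03],"twist":[0,0,0],"jaw":0.75},{"delta_pos":[-0.05,7,0.03],"twist":[0,0,0],"jaw":0.75},{"delta_pos":[-0.05,8,0.03],"twist":[0,0,0],"jaw":0.75},{"delta_pos":[-0.05,8.8,0.03],"twist":[0,0,0],"jaw":0.75},{"delta_pos":[-0.05,9.4,0.03],"twist":[0,0,0],"jaw":0.75},{"delta_pos":[-0.05,9.4,0.03],"twist":[0,0,0],"jaw":0.75},{"delta_pos":[-0.05,9.4,0.03],"twist":[0,0,0],"jaw":0.75}]'
python3 -m handwheel '[{"delta_pos":[0,0,0],"twist":[0,0,0],"jaw":0.65},{"delta_pos":[0,0,0],"twist":[0,0,0],"jaw":0.58},{"delta_pos":[0,0,0],"twist":[0,0,0],"jaw":0.52},{"delta_pos":[0,0,0],"twist":[0,0,0],"jaw":0.46},{"delta_pos":[0,0,0],"twist":[0,0,0],"jaw":0.4},{"delta_pos":[0,0,0],"twist":[0,0,0],"jaw":0.3},{"delta_pos":[0,0,0],"twist":[0,0,0],"jaw":0.3},{"delta_pos":[0,0,0],"twist":[0,0,0],"jaw":0.3},{"delta_pos":[0,0,0],"twist":[0,0,0],"jaw":0.3},{"delta_pos":[0,0,0],"twist":[0,0,0],"jaw":0.3}]' 40
python3 -m handwheel '[{"delta_pos":[0,-0.5,0],"twist":[0,0,0],"jaw":0.3},{"delta_pos":[0,-1.5,0],"twist":[0,0,0],"jaw":0.3},{"delta_pos":[0,-3,0],"twist":[0,0,0],"jaw":0.3},{"delta_pos":[0,-5,0],"twist":[0,0,0],"jaw":0.3},{"delta_pos":[0,-7,0],"twist":[0,0,0],"jaw":0.3},{"delta_pos":[0,-9,0],"twist":[0,0,0],"jaw":0.3},{"delta_pos":[0,-11,0],"twist":[0,0,0],"jaw":0.3},{"delta_pos":[0,-12,0],"twist":[0,0,0],"jaw":0.3},{"delta_pos":[0,-12,0],"twist":[0,0,0],"jaw":0.3},{"delta_pos":[0,-12,0],"twist":[0,0,0],"jaw":0.3}]'
python3 - <<'E'
from h import *
go([579,46.5,110],0.2147)
d=cam("scene"); crop(d,"r2",430,205,530,315,6)
E
```

```text
time_s: 32.15
eef_pos: [394.4, 389.2, 6.4]
ee_rot: [0.689, -0.689, -0.158, 0.158]
force: [0.8, -0.2, 0.4]
grip_width: 0.749
time_s: 32.98
eef_pos: [394.4, 389.4, 6.7]
ee_rot: [0.689, -0.689, -0.158, 0.158]
force: [-1.1, -0.1, 5.4]
grip_width: 0.415
time_s: 33.82
eef_pos: [394.0, 389.1, 126.0]
ee_rot: [-0.689, 0.689, 0.158, -0.158]
force: [-0.1, -0.1, -1.1]
grip_width: 0.409
at [394.  389.1 126. ] delta_cm [  1.72   1.6  -38.89] twist [ 0.     0.236 -0.   ] t 33.82
```

View pics/r2.png

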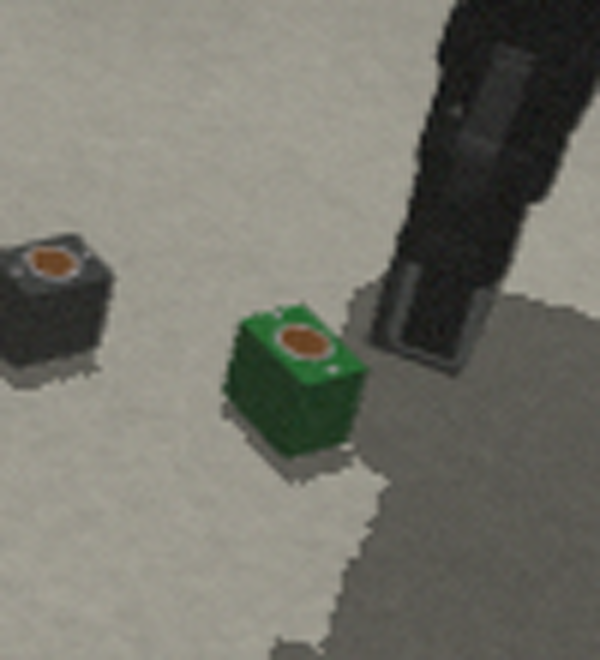

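```bash
python3 -m handwheel '[{"delta_pos":[0.1,0,-3],"twist":[0,0.03,0],"jaw":0.3},{"delta_pos":[0.3,0,-7],"twist":[0,0.06,0],"jaw":0.3},{"delta_pos":[0.5,0,-11],"twist":[0,0.1,0],"jaw":0.3},{"delta_pos":[0.7,0,-15],"twist":[0,0.14,0],"jaw":0.3},{"delta_pos":[0.9,0,-19],"twist":[0,0.18,0],"jaw":0.3},{"delta_pos":[1.1,0,-23],"twist":[0,0.22,0],"jaw":0.3},{"delta_pos":[1.3,0,-27],"twist":[0,0.236,0],"jaw":0.3},{"delta_pos":[1.5,0.5,-31],"twist":[0,0.236,0],"jaw":0.3},{"delta_pos":[1.7,1,-35],"twist":[0,0.236,0],"jaw":0.3},{"delta_pos":[1.7,1.5,-38],"twist":[0,0.236,0],"jaw":0.3}]'
python3 -m handwheel '[{"delta_pos":[0,0,-0.8],"twist":[0,0,0],"jaw":0.3},{"delta_pos":[0,1,-0.8],"twist":[0,0,0],"jaw":0.3},{"delta_pos":[0,2,-0.8],"twist":[0,0,0],"jaw":0.3},{"delta_pos":[0,3,-0.8],"twist":[0,0,0],"jaw":0.3},{"delta_pos":[0,3.5,-0.8],"twist":[0,0,0],"jaw":0.3},{"delta_pos":[0,4,-0.8],"twist":[0,0,0],"jaw":0.3},{"delta_pos":[0,4,-0.8],"twist":[0,0,0],"jaw":0.3},{"delta_pos":[0,4,-0.8],"twist":[0,0,0],"jaw":0.3},{"delta_pos":[0,4,-0.8],"twist":[0,0,0],"jaw":0.3},{"delta_pos":[0,4,-0.8],"twist":[0,0,0],"jaw":0.3}]'
python3 - <<'E'
from h import *
go([579,46.5,60],0.2147)
d=cam("scene"); crop(d,"r3",270,170,350,260,7)
E
```

```text
time_s: 34.7
eef_pos: [575.6, 51.7, 109.5]
ee_rot: [0.703, -0.703, -0.075, 0.076]
force: [0.4, 0.6, -0.7]
grip_width: 0.416
time_s: 35.53
eef_pos: [577.0, 46.9, 71.7]
ee_rot: [-0.703, 0.703, 0.076, -0.076]
force: [0.1, 0.6, -1.1]
grip_width: 0.41
at [577.   46.9  71.7] delta_cm [ 0.18  1.17 -0.08] twist [0.    0.001 0.001] t 35.53
```

View pics/r3.png

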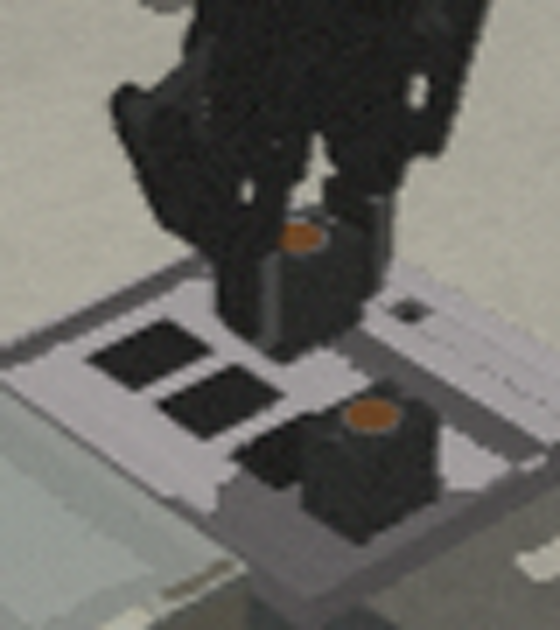

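```bash
cat > win.py <<'E'
from h import *
import sys
u0,u1,v0,v1=map(int,sys.argv[1:5]); d=cam("scene")
hsv=cv2.cvtColor(d["frame"],cv2.COLOR_RGB2HSV); m=((hsv[...,0]<18)&(hsv[...,1]>120)&(hsv[...,2]>50)).astype(np.uint8)
M=np.zeros_like(m); M[v0:v1,u0:u1]=m[v0:v1,u0:u1]
vv,uu=np.nonzero(M); q=[uu.mean(),vv.mean()]; s,p,r=tool()
print(len(uu),uu.min(),uu.max(),vv.min(),vv.max(),q, "win",ray(d,q,p[2]+28.1)[0].round(1),"tcp",p.round(1))
E
python3 win.py 300 330 195 212
```

```text
18 310 315 202 205 [np.float64(312.27777777777777), np.float64(203.33333333333334)] win [578.1  44.6  99.7] tcp [577.   46.8  71.6]
```

```bash
python3 -m handwheel '[{"delta_pos":[0.14,0.6,0.1],"twist":[0,0,0],"jaw":0.3},{"delta_pos":[0.14,1.2,0.1],"twist":[0,0,0],"jaw":0.3},{"delta_pos":[0.14,1.8,0.1],"twist":[0,0,0],"jaw":0.3},{"delta_pos":[0.14,2.4,0.1],"twist":[0,0,0],"jaw":0.3},{"delta_pos":[0.14,3,0.1],"twist":[0,0,0],"jaw":0.3},{"delta_pos":[0.14,3.6,0.1],"twist":[0,0,0],"jaw":0.3},{"delta_pos":[0.14,4.1,0.1],"twist":[0,0,0],"jaw":0.3},{"delta_pos":[0.14,4.5,0.1],"twist":[0,0,0],"jaw":0.3},{"delta_pos":[0.14,4.6,0.1],"twist":[0,0,0],"jaw":0.3},{"delta_pos":[0.14,4.6,0.1],"twist":[0,0,0],"jaw":0.3}]'
python3 win.py 290 330 195 240
python3 -m handwheel '[{"delta_pos":[0,0.03,0],"twist":[0,0,0],"jaw":0.3},{"delta_pos":[0,0.06,0],"twist":[0,0,0],"jaw":0.3},{"delta_pos":[0,0.09,0],"twist":[0,0,0],"jaw":0.3},{"delta_pos":[0,0.12,0],"twist":[0,0,0],"jaw":0.3},{"delta_pos":[0,0.12,0],"twist":[0,0,0],"jaw":0.3},{"delta_pos":[0,0.12,0],"twist":[0,0,0],"jaw":0.3},{"delta_pos":[0,0.12,0],"twist":[0,0,0],"jaw":0.3},{"delta_pos":[0,0.12,0],"twist":[0,0,0],"jaw":0.3},{"delta_pos":[0,0.12,0],"twist":[0,0,0],"jaw":0.3},{"delta_pos":[0,0.12,0],"twist":[0,0,0],"jaw":0.3}]'
```

```text
time_s: 36.47
eef_pos: [577.9, 48.0, 25.0]
ee_rot: [0.703, -0.703, -0.076, 0.076]
force: [-0.0, 0.5, -1.7]
grip_width: 0.417
35 310 325 220 230 [np.float64(318.2), np.float64(225.5142857142857)] win [575.5  66.6  53.4] tcp [578.   48.1  25.3]
time_s: 37.35
eef_pos: [578.3, 48.1, 24.6]
ee_rot: [-0.703, 0.703, 0.076, -0.076]
force: [-1.0, -0.1, 5.0]
grip_width: 0.413
```

```bash
python3 win.py 300 318 205 226; python3 -m handwheel '[{"delta_pos":[0,-0.05,0],"twist":[0,0,0],"jaw":0.43},{"delta_pos":[0,-0.05,0],"twist":[0,0,0],"jaw":0.46},{"delta_pos":[0,-0.05,0],"twist":[0,0,0],"jaw":0.5},{"delta_pos":[0,-0.05,0],"twist":[0,0,0],"jaw":0.54},{"delta_pos":[0,-0.05,0],"twist":[0,0,0],"jaw":0.58},{"delta_pos":[0,-0.05,0],"twist":[0,0,0],"jaw":0.6},{"delta_pos":[0,-0.05,0],"twist":[0,0,0],"jaw":0.6},{"delta_pos":[0,-1,0],"twist":[0,0,0],"jaw":0.6},{"delta_pos":[0,-2.5,0],"twist":[0,0,0],"jaw":0.6},{"delta_pos":[0,-4,0],"twist":[0,0,0],"jaw":0.6}]'
python3 -m handwheel '[{"delta_pos":[0,-2,0],"twist":[0,0,0],"jaw":0.7},{"delta_pos":[0,-4,0],"twist":[0,0,0],"jaw":0.7},{"delta_pos":[0,-6,1],"twist":[0,0,0],"jaw":0.7},{"delta_pos":[0,-7,4],"twist":[0,0,0],"jaw":0.7},{"delta_pos":[-1,-7,8],"twist":[0,0,0],"jaw":0.7},{"delta_pos":[-2,-7,12],"twist":[0,0,0],"jaw":0.7},{"delta_pos":[-3,-7,14],"twist":[0,0,0],"jaw":0.7},{"delta_pos":[-3,-7,15],"twist":[0,0,0],"jaw":0.7},{"delta_pos":[-3,-7,15],"twist":[0,0,0],"jaw":0.7},{"delta_pos":[-3,-7,15],"twist":[0,0,0],"jaw":0.7}]'
python3 look.py s
```

```text
18 310 314 220 223 [np.float64(311.77777777777777), np.float64(221.5)] win [579.8  45.9  52.7] tcp [578.3  48.1  24.6]
time_s: 38.23
eef_pos: [577.8, 48.1, 64.9]
ee_rot: [0.703, -0.703, -0.076, 0.076]
force: [-0.3, -0.2, 0.3]
grip_width: 0.599
time_s: 39.07
eef_pos: [517.3, 187.8, 134.5]
ee_rot: [-0.703, 0.703, 0.076, -0.076]
force: [0.1, -0.8, 0.9]
grip_width: 0.7
top [294.8 190.2] 11 z34 [581.5  48. ] z52 [579.   47.1]
top [284.  192.2] 12 z34 [575.   83.2] z52 [572.6  81.9]
scene [311.5 221.5] 16 z34 [567.2  23.1] z52 [579.8  44.7]
scene [322.3 228.8] 16 z34 [560.1  59.2] z52 [572.9  79.7]
scene [438.4 248.4] 20 z34 [382.4 238.9] z52 [400.7 253.9]
scene [480.2 261.4] 24 z34 [338.2 311.9] z52 [357.9 324.6]
[517.50081534 187.02662938 134.10986826]
```

View pics/ss.png

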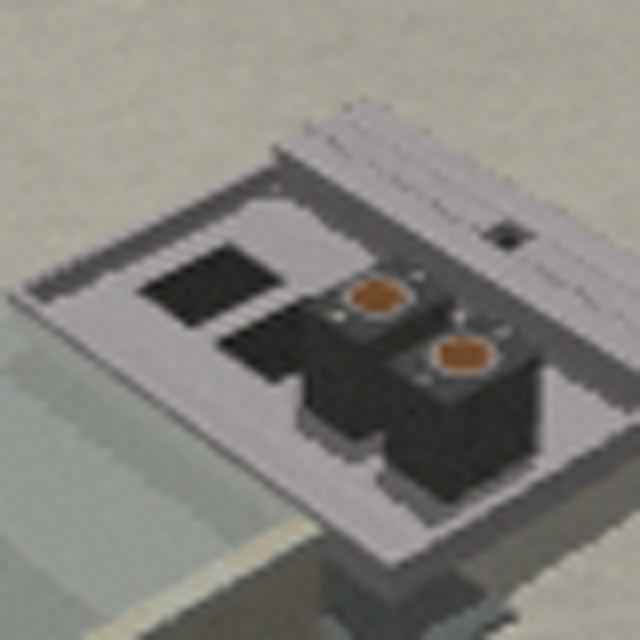

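View pics/sb.png

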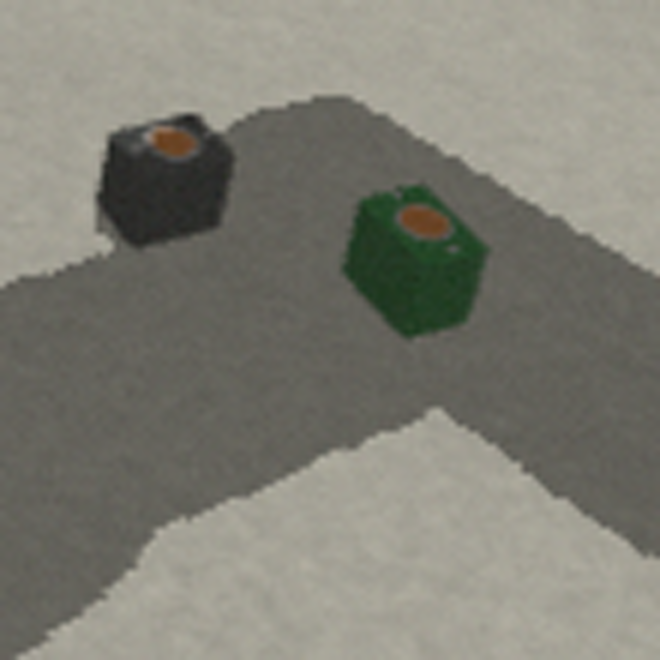

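Run:
```python
from h import *
d=cam("scene")
f=lambda x,y:((x+.5)/6-.5+410,(y+.5)/6-.5+225)
def yaw(a,b):
    P=ray(d,[f(*a),f(*b)],34); e=P[1]-P[0]; a=np.arctan2(e[1],e[0])%np.pi; return round(a-np.pi if a>2.2 else a,3), round(np.linalg.norm(e),1)
g=lambda x,y:(x+120,y-120)
print(yaw(g(17,272),g(87,255)))
for a,b in(((109,133),(200,114)),((143,158),(235,153)),((200,114),(235,153)),((109,133),(143,158)),((133,150),(207,131))): print(yaw(a,b))
crop(d,"c9",420,230,460,270,14)
c=cam("top"); crop(c,"c8",215,225,255,265,14)
```

```text
(np.float64(-0.183), np.float64(28.7))
(np.float64(-0.22), np.float64(36.7))
(np.float64(-0.434), np.float64(33.1))
(np.float64(1.347), np.float64(22.7))
(np.float64(1.617), np.float64(16.3))
(np.float64(-0.166), np.float64(30.7))
```

View pics/c9.png

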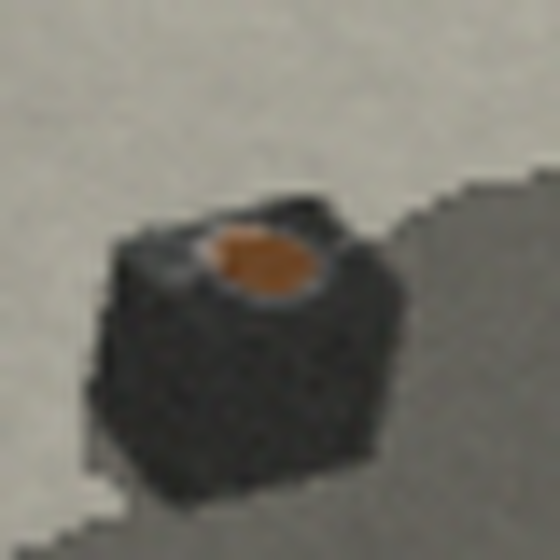

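View pics/c8.png

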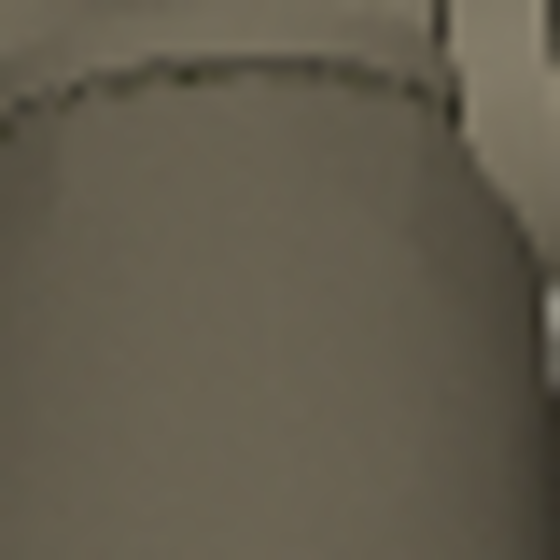

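Run:
```python
from h import *
go([382.6,241.2,100],-0.19)
```

```text
at [517.3 187.  133.9] delta_cm [-12.02   3.39   8.14] twist [0.    0.403 0.   ] t 39.27
```

```bash
python3 -m handwheel '[{"delta_pos":[-2,0,1.3],"twist":[0,0.08,0],"jaw":0.75},{"delta_pos":[-4.5,0.5,3],"twist":[0,0.16,0],"jaw":0.75},{"delta_pos":[-7,1.5,5],"twist":[0,0.24,0],"jaw":0.75},{"delta_pos":[-9.5,2.5,6.5],"twist":[0,0.32,0],"jaw":0.75},{"delta_pos":[-11.5,3.4,7.8],"twist":[0,0.403,0],"jaw":0.75},{"delta_pos":[-12.02,3.4,8.14],"twist":[0,0.403,0],"jaw":0.75},{"delta_pos":[-12.02,3.4,8.14],"twist":[0,0.403,0],"jaw":0.75},{"delta_pos":[-12.02,3.4,8.14],"twist":[0,0.403,0],"jaw":0.75},{"delta_pos":[-12.02,3.4,8.14],"twist":[0,0.403,0],"jaw":0.75},{"delta_pos":[-12.02,3.4,8.14],"twist":[0,0.403,0],"jaw":0.75}]'
python3 - <<'E'
from h import *
go([382.6,241.2,6],-0.19)
d=cam("scene"); crop(d,"t1",400,205,500,285,7)
E
```

```text
time_s: 40.1
eef_pos: [383.2, 241.7, 100.3]
ee_rot: [0.704, -0.704, 0.066, -0.067]
force: [0.1, 0.0, 0.3]
grip_width: 0.752
at [383.2 241.7 100.3] delta_cm [-0.06  9.43 -0.06] twist [-0.     0.001  0.001] t 40.1
```

View pics/t1.png

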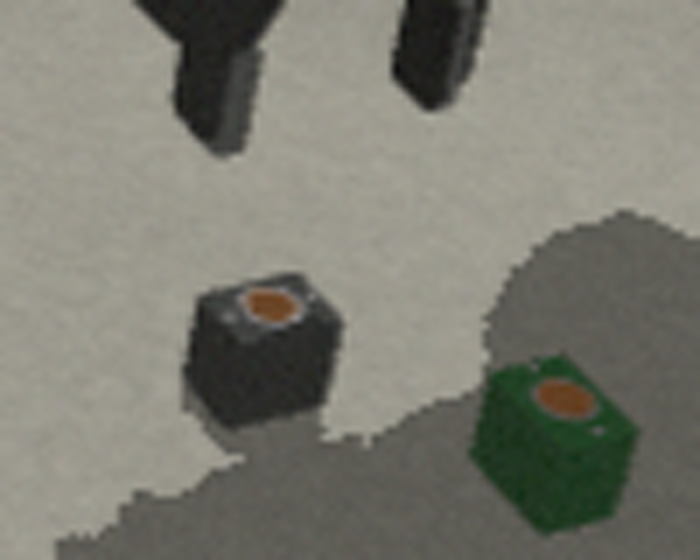

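```bash
python3 - <<'E'
from h import *
d=cam("scene"); s,p,r=tool(); print(proj(d,p),proj(d,[p[0],p[1],34]),proj(d,[p[0],p[1],6]))
E
python3 win.py 420 455 235 262
```

```text
[[444.65710726 223.66313791]] [[439.32834418 249.14705706]] [[437.19421974 259.35315067]]
19 436 441 247 250 [np.float64(438.4736842105263), np.float64(248.26315789473685)] win [478.2 317.  128.2] tcp [382.4 241.8 100.1]
```

```bash
python3 -m handwheel '[{"delta_pos":[-0.05,1,-0.05],"twist":[0,0,0],"jaw":0.78},{"delta_pos":[-0.05,2.5,-0.05],"twist":[0,0,0],"jaw":0.78},{"delta_pos":[-0.05,4,-0.05],"twist":[0,0,0],"jaw":0.78},{"delta_pos":[-0.05,5,-0.05],"twist":[0,0,0],"jaw":0.78},{"delta_pos":[-0.05,5.5,-0.05],"twist":[0,0,0],"jaw":0.78},{"delta_pos":[-0.05,5.5,-0.05],"twist":[0,0,0],"jaw":0.78},{"delta_pos":[-0.05,5.5,-0.05],"twist":[0,0,0],"jaw":0.78},{"delta_pos":[-0.05,5.5,-0.05],"twist":[0,0,0],"jaw":0.78},{"delta_pos":[-0.05,5.5,-0.05],"twist":[0,0,0],"jaw":0.78},{"delta_pos":[-0.05,5.5,-0.05],"twist":[0,0,0],"jaw":0.78}]'
python3 - <<'E'
from h import *
go([382.6,241.2,6],-0.19)
d=cam("scene"); crop(d,"t2",400,205,500,285,7)
E
```

```text
time_s: 41.08
eef_pos: [381.5, 241.8, 45.5]
ee_rot: [0.704, -0.704, 0.066, -0.067]
force: [0.0, 1.0, 0.9]
grip_width: 0.784
at [381.5 241.8  45.5] delta_cm [ 0.11  3.95 -0.04] twist [-0.     0.002  0.001] t 41.08
```

View pics/t2.png

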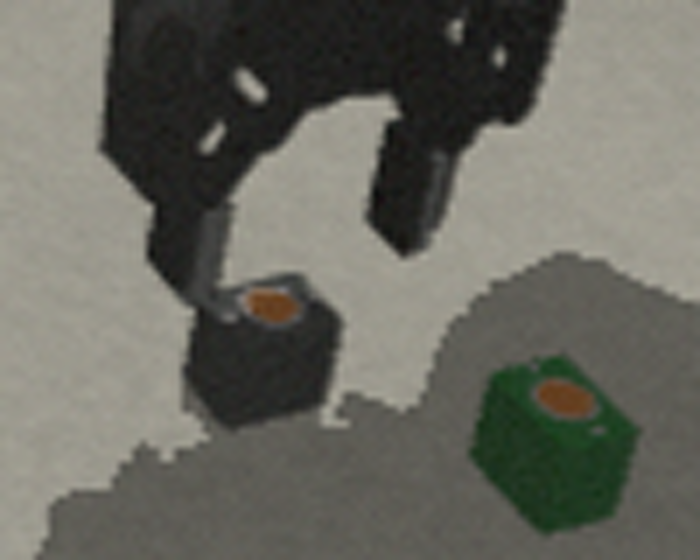

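Run:
```python
from h import *
d=cam("scene"); s,p,r=tool(); x=r.as_matrix()[:,0]; y=r.as_matrix()[:,2]; print(x.round(2),y.round(2))
for z in (45,50,55):
  for a in(33,-33,47,-47):
    for b in (11,-11):
      q=p+a*x+b*y; q[2]=z; uv=proj(d,q)[0]; print(z,a,b,((uv-[400,205])*7).round(0))
```

```text
[ 0.98 -0.19  0.  ] [0.19 0.98 0.  ]
45 33 11 [209. 324.]
45 33 -11 [168. 279.]
45 -33 11 [400. 278.]
45 -33 -11 [357. 235.]
45 47 11 [167. 334.]
45 47 -11 [128. 289.]
45 -47 11 [440. 269.]
45 -47 -11 [396. 226.]
50 33 11 [211. 311.]
50 33 -11 [171. 266.]
50 -33 11 [403. 265.]
50 -33 -11 [360. 222.]
50 47 11 [170. 321.]
50 47 -11 [130. 276.]
50 -47 11 [443. 256.]
50 -47 -11 [399. 213.]
55 33 11 [214. 297.]
55 33 -11 [173. 253.]
55 -33 11 [406. 252.]
55 -33 -11 [363. 209.]
55 47 11 [172. 307.]
55 47 -11 [132. 262.]
55 -47 11 [446. 243.]
55 -47 -11 [402. 200.]
```

```bash
python3 -m handwheel '[{"delta_pos":[0.1,0.5,0],"twist":[0,0,0],"jaw":0.78},{"delta_pos":[0.1,1,0],"twist":[0,0,0],"jaw":0.78},{"delta_pos":[0.1,1.5,0],"twist":[0,0,0],"jaw":0.78},{"delta_pos":[0.1,2,0],"twist":[0,0,0],"jaw":0.78},{"delta_pos":[0.1,2.5,0],"twist":[0,0,0],"jaw":0.78},{"delta_pos":[0.1,3,0],"twist":[0,0,0],"jaw":0.78},{"delta_pos":[0.1,3.5,0],"twist":[0,0,0],"jaw":0.78},{"delta_pos":[0.1,3.9,0],"twist":[0,0,0],"jaw":0.78},{"delta_pos":[0.1,3.9,0],"twist":[0,0,0],"jaw":0.78},{"delta_pos":[0.1,3.9,0],"twist":[0,0,0],"jaw":0.78}]'
python3 -m handwheel '[{"delta_pos":[0,0,0],"twist":[0,0,0],"jaw":0.65},{"delta_pos":[0,0,0],"twist":[0,0,0],"jaw":0.58},{"delta_pos":[0,0,0],"twist":[0,0,0],"jaw":0.52},{"delta_pos":[0,0,0],"twist":[0,0,0],"jaw":0.46},{"delta_pos":[0,0,0],"twist":[0,0,0],"jaw":0.4},{"delta_pos":[0,0,0],"twist":[0,0,0],"jaw":0.3},{"delta_pos":[0,0,0],"twist":[0,0,0],"jaw":0.3},{"delta_pos":[0,0,0],"twist":[0,0,0],"jaw":0.3},{"delta_pos":[0,0,0],"twist":[0,0,0],"jaw":0.3},{"delta_pos":[0,0,0],"twist":[0,0,0],"jaw":0.3}]' 40
python3 -m handwheel '[{"delta_pos":[0,-0.5,0],"twist":[0,0,0],"jaw":0.3},{"delta_pos":[0,-1.5,0],"twist":[0,0,0],"jaw":0.3},{"delta_pos":[0,-3,0],"twist":[0,0,0],"jaw":0.3},{"delta_pos":[0,-5,0],"twist":[0,0,0],"jaw":0.3},{"delta_pos":[0,-7,0],"twist":[0,0,0],"jaw":0.3},{"delta_pos":[0,-9,0],"twist":[0,0,0],"jaw":0.3},{"delta_pos":[0,-11,0],"twist":[0,0,0],"jaw":0.3},{"delta_pos":[0,-12,0],"twist":[0,0,0],"jaw":0.3},{"delta_pos":[0,-12,0],"twist":[0,0,0],"jaw":0.3},{"delta_pos":[0,-12,0],"twist":[0,0,0],"jaw":0.3}]'
python3 - <<'E'
from h import *
go([586.9,11.5,126],0.2147)
d=cam("scene"); crop(d,"t3",400,165,500,285,6)
E
```

```text
time_s: 42.02
eef_pos: [382.2, 241.5, 5.8]
ee_rot: [-0.704, 0.704, -0.066, 0.066]
force: [-1.0, 0.0, 0.4]
grip_width: 0.78
time_s: 42.85
eef_pos: [382.4, 241.6, 6.3]
ee_rot: [0.704, -0.704, 0.066, -0.067]
force: [-1.4, -0.4, 5.7]
grip_width: 0.416
time_s: 43.68
eef_pos: [382.2, 241.5, 126.4]
ee_rot: [0.704, -0.704, 0.066, -0.067]
force: [1.1, -0.6, -1.3]
grip_width: 0.415
at [382.2 241.5 126.4] delta_cm [ 24.41   0.05 -18.77] twist [-0.    -0.403  0.001] t 43.68
```

View pics/t3.png

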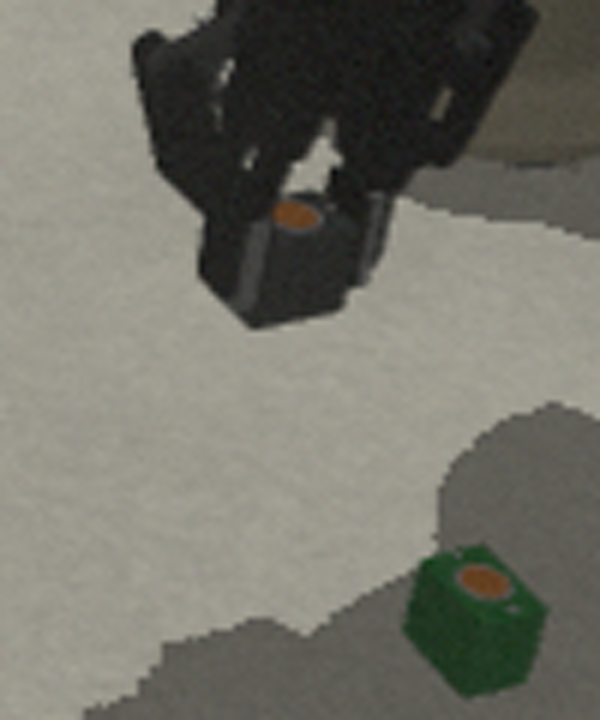

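```bash
python3 -m handwheel '[{"delta_pos":[2.4,0,-1.8],"twist":[0,-0.05,0],"jaw":0.3},{"delta_pos":[5,0,-3.8],"twist":[0,-0.1,0],"jaw":0.3},{"delta_pos":[8,0,-6.1],"twist":[0,-0.15,0],"jaw":0.3},{"delta_pos":[11,0,-8.4],"twist":[0,-0.2,0],"jaw":0.3},{"delta_pos":[14,0,-10.7],"twist":[0,-0.25,0],"jaw":0.3},{"delta_pos":[17,0,-13],"twist":[0,-0.3,0],"jaw":0.3},{"delta_pos":[20,0,-15.3],"twist":[0,-0.35,0],"jaw":0.3},{"delta_pos":[22.5,0,-17.3],"twist":[0,-0.403,0],"jaw":0.3},{"delta_pos":[24.41,0,-18.77],"twist":[0,-0.403,0],"jaw":0.3},{"delta_pos":[24.41,0,-18.77],"twist":[0,-0.403,0],"jaw":0.3}]'
python3 -m handwheel '[{"delta_pos":[0,0.5,0],"twist":[0,0,0],"jaw":0.3},{"delta_pos":[0,1.5,0],"twist":[0,0,0],"jaw":0.3},{"delta_pos":[0,3,0],"twist":[0,0,0],"jaw":0.3},{"delta_pos":[0,4,0],"twist":[0,0,0],"jaw":0.3},{"delta_pos":[0,5,0],"twist":[0,0,0],"jaw":0.3},{"delta_pos":[0,5.5,0],"twist":[0,0,0],"jaw":0.3},{"delta_pos":[0,5.5,0],"twist":[0,0,0],"jaw":0.3},{"delta_pos":[0,5.5,0],"twist":[0,0,0],"jaw":0.3},{"delta_pos":[0,5.5,0],"twist":[0,0,0],"jaw":0.3},{"delta_pos":[0,5.5,0],"twist":[0,0,0],"jaw":0.3}]'
python3 - <<'E'
from h import *
go([586.7,11.5,60],0.2147)
d=cam("scene"); crop(d,"t4",260,160,350,260,6)
E
python3 win.py 285 320 185 205
```

```text
time_s: 44.57
eef_pos: [588.6, 7.9, 124.3]
ee_rot: [-0.703, 0.703, 0.074, -0.075]
force: [-0.0, 0.3, -1.0]
grip_width: 0.415
time_s: 45.4
eef_pos: [587.3, 11.5, 71.6]
ee_rot: [-0.703, 0.703, 0.076, -0.075]
force: [0.4, -0.9, -0.1]
grip_width: 0.414
at [587.3  11.5  71.6] delta_cm [-0.06  1.16  0.02] twist [0.    0.    0.001] t 45.4
15 298 303 196 198 [np.float64(300.3333333333333), np.float64(197.06666666666666)] win [588.4   9.6  99.6] tcp [587.2  11.4  71.5]
```

View pics/t4.png

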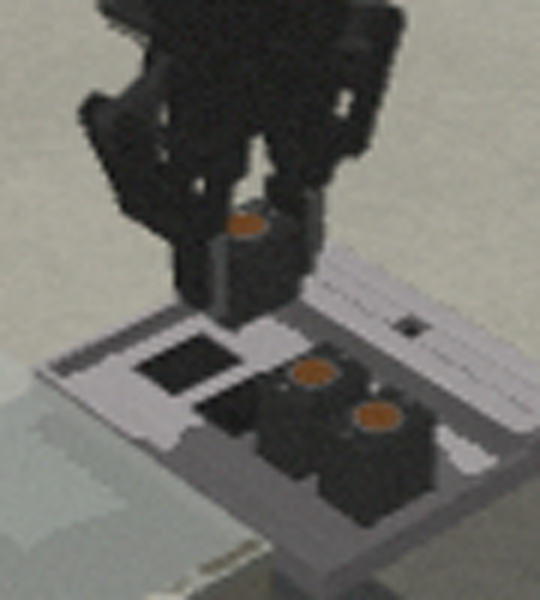

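```bash
python3 -m handwheel '[{"delta_pos":[-0.05,0.6,0.12],"twist":[0,0,0],"jaw":0.3},{"delta_pos":[-0.05,1.2,0.12],"twist":[0,0,0],"jaw":0.3},{"delta_pos":[-0.05,1.8,0.12],"twist":[0,0,0],"jaw":0.3},{"delta_pos":[-0.05,2.4,0.12],"twist":[0,0,0],"jaw":0.3},{"delta_pos":[-0.05,3,0.12],"twist":[0,0,0],"jaw":0.3},{"delta_pos":[-0.05,3.6,0.12],"twist":[0,0,0],"jaw":0.3},{"delta_pos":[-0.05,4.1,0.12],"twist":[0,0,0],"jaw":0.3},{"delta_pos":[-0.05,4.5,0.12],"twist":[0,0,0],"jaw":0.3},{"delta_pos":[-0.05,4.6,0.12],"twist":[0,0,0],"jaw":0.3},{"delta_pos":[-0.05,4.6,0.12],"twist":[0,0,0],"jaw":0.3}]'
python3 -m handwheel '[{"delta_pos":[0,0.03,0],"twist":[0,0,0],"jaw":0.3},{"delta_pos":[0,0.06,0],"twist":[0,0,0],"jaw":0.3},{"delta_pos":[0,0.09,0],"twist":[0,0,0],"jaw":0.3},{"delta_pos":[0,0.12,0],"twist":[0,0,0],"jaw":0.3},{"delta_pos":[0,0.12,0],"twist":[0,0,0],"jaw":0.3},{"delta_pos":[0,0.12,0],"twist":[0,0,0],"jaw":0.3},{"delta_pos":[0,0.12,0],"twist":[0,0,0],"jaw":0.3},{"delta_pos":[0,0.12,0],"twist":[0,0,0],"jaw":0.3},{"delta_pos":[0,0.12,0],"twist":[0,0,0],"jaw":0.3},{"delta_pos":[0,0.12,0],"twist":[0,0,0],"jaw":0.3}]'
python3 win.py 292 305 200 220
```

```text
time_s: 46.33
eef_pos: [586.2, 12.6, 24.8]
ee_rot: [0.703, -0.703, -0.076, 0.076]
force: [0.6, 0.5, -1.7]
grip_width: 0.414
time_s: 47.17
eef_pos: [586.5, 12.5, 24.3]
ee_rot: [-0.703, 0.703, 0.076, -0.076]
force: [-1.7, 0.3, 5.6]
grip_width: 0.416
16 299 303 213 216 [np.float64(300.9375), np.float64(214.6875)] win [587.7  10.5  52.4] tcp [586.5  12.5  24.3]
```

Contact, and the window lies over bay 2. I release and lift clear.

```bash
python3 -m handwheel '[{"delta_pos":[0,-0.05,0],"twist":[0,0,0],"jaw":0.43},{"delta_pos":[0,-0.05,0],"twist":[0,0,0],"jaw":0.46},{"delta_pos":[0,-0.05,0],"twist":[0,0,0],"jaw":0.5},{"delta_pos":[0,-0.05,0],"twist":[0,0,0],"jaw":0.54},{"delta_pos":[0,-0.05,0],"twist":[0,0,0],"jaw":0.58},{"delta_pos":[0,-0.05,0],"twist":[0,0,0],"jaw":0.6},{"delta_pos":[0,-0.05,0],"twist":[0,0,0],"jaw":0.6},{"delta_pos":[0,-1,0],"twist":[0,0,0],"jaw":0.6},{"delta_pos":[0,-2.5,0],"twist":[0,0,0],"jaw":0.6},{"delta_pos":[0,-4,0],"twist":[0,0,0],"jaw":0.6}]'
python3 -m handwheel '[{"delta_pos":[0,-2,0],"twist":[0,0,0],"jaw":0.5},{"delta_pos":[0,-4,0],"twist":[0,0,0],"jaw":0.3},{"delta_pos":[-2,-6,-2],"twist":[0,0,0],"jaw":0.1},{"delta_pos":[-5,-6,-5],"twist":[0,0,0],"jaw":0},{"delta_pos":[-8,-6,-9],"twist":[0,0,0],"jaw":0},{"delta_pos":[-11,-6,-12],"twist":[0,0,0],"jaw":0},{"delta_pos":[-14,-6,-15],"twist":[0,0,0],"jaw":0},{"delta_pos":[-15,-6,-18],"twist":[0,0,0],"jaw":0},{"delta_pos":[-15,-6,-20],"twist":[0,0,0],"jaw":0},{"delta_pos":[-15,-6,-20],"twist":[0,0,0],"jaw":0}]'
python3 look.py v
```

```text
time_s: 48.05
eef_pos: [586.1, 12.6, 64.7]
ee_rot: [0.703, -0.703, -0.076, 0.076]
force: [-0.3, -0.4, -1.1]
grip_width: 0.597
time_s: 48.88
eef_pos: [482.2, -218.8, 124.8]
ee_rot: [-0.702, 0.704, 0.075, -0.074]
force: [0.4, 0.3, -0.2]
grip_width: -0.002
top [305.7 188.1] 9 z34 [588.2  12.7] z52 [585.6  12.2]
top [294.8 190.2] 11 z34 [581.5  48. ] z52 [579.   47.1]
top [284.  192.2] 12 z34 [575.   83.2] z52 [572.6  81.9]
top [211.4 265.8] 12 z34 [338.1 314.2] z52 [338.7 309.9]
scene [300.9 214.8] 15 z34 [575.4 -12.5] z52 [587.8  10.3]
scene [311.5 221.7] 18 z34 [567.5  23.6] z52 [580.1  45.3]
scene [322.3 228.9] 15 z34 [560.3  59.6] z52 [573.1  80.1]
scene [480.2 261.4] 22 z34 [338.2 311.8] z52 [358.  324.5]
[ 482.25031243 -215.12980538  124.2151671 ]
```

View pics/vs.png

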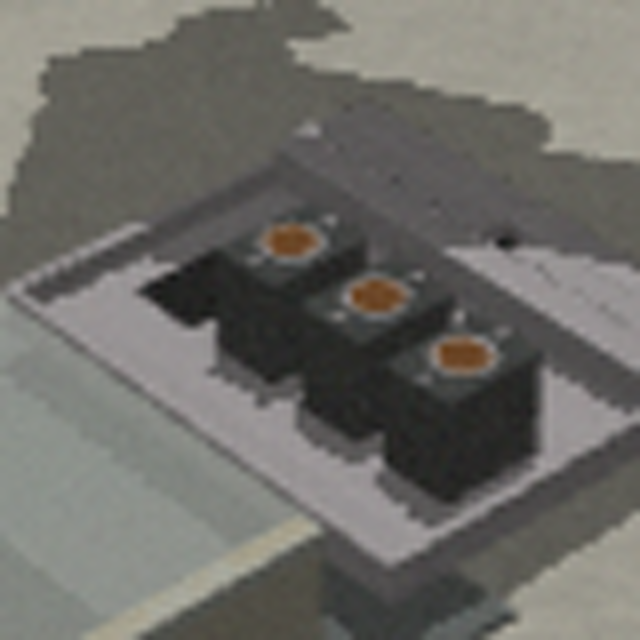

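View pics/vt.png

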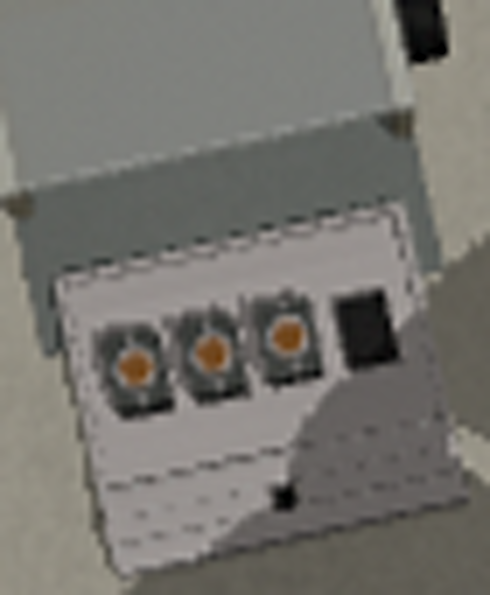

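Run:
```python
from h import *
go([460,2.3,100],-1.356)
c=cam("top"); cv2.imwrite("pics/w.png",c["frame"][:,:,::-1])
```

```text
at [ 482.3 -215.1  124.2] delta_cm [ 2.44  2.42 21.72] twist [-0.    1.57  0.  ] t 48.98
```

View pics/w.png

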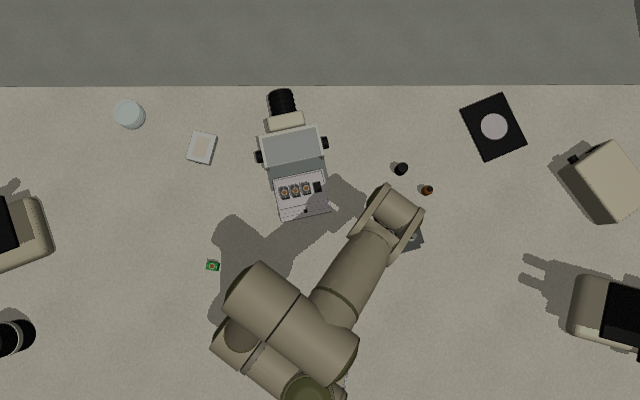

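```bash
python3 -m handwheel '[{"delta_pos":[0.3,0.3,2],"twist":[0,0.12,0],"jaw":0},{"delta_pos":[0.6,0.6,4.5],"twist":[0,0.24,0],"jaw":0},{"delta_pos":[0.9,0.9,7],"twist":[0,0.36,0],"jaw":0},{"delta_pos":[1.2,1.2,10],"twist":[0,0.48,0],"jaw":0},{"delta_pos":[1.5,1.5,13],"twist":[0,0.6,0],"jaw":0},{"delta_pos":[1.8,1.8,16],"twist":[0,0.72,0],"jaw":0},{"delta_pos":[2.1,2.1,18.5],"twist":[0,0.84,0],"jaw":0},{"delta_pos":[2.3,2.4,20.5],"twist":[0,0.96,0],"jaw":0},{"delta_pos":[2.44,2.4,21.7],"twist":[0,1.08,0],"jaw":0},{"delta_pos":[2.44,2.4,21.7],"twist":[0,1.2,0],"jaw":0}]'
python3 -m handwheel '[{"delta_pos":[0,0,0],"twist":[0,0.12,0],"jaw":0},{"delta_pos":[0,0,0],"twist":[0,0.24,0],"jaw":0},{"delta_pos":[0,0,0],"twist":[0,0.36,0],"jaw":0},{"delta_pos":[0,0,0],"twist":[0,0.37,0],"jaw":0},{"delta_pos":[0,0,0],"twist":[0,0.37,0],"jaw":0},{"delta_pos":[0,0,0],"twist":[0,0.37,0],"jaw":0},{"delta_pos":[0,0,0],"twist":[0,0.37,0],"jaw":0},{"delta_pos":[0,0,0],"twist":[0,0.37,0],"jaw":0},{"delta_pos":[0,0,0],"twist":[0,0.37,0],"jaw":0},{"delta_pos":[0,0,0],"twist":[0,0.37,0],"jaw":0}]'
python3 - <<'E'
from h import *
go([463.8,3.1,13],-1.356); print(tool()[2].as_matrix().round(3))
E
```

```text
time_s: 49.87
eef_pos: [458.9, 5.8, 99.9]
ee_rot: [0.623, -0.623, 0.335, -0.334]
force: [0.1, -0.5, 1.1]
grip_width: 0.003
time_s: 50.7
eef_pos: [459.8, 2.4, 99.8]
ee_rot: [-0.551, 0.551, -0.443, 0.443]
force: [0.3, 0.5, 0.3]
grip_width: 0.001
at [459.8   2.4  99.8] delta_cm [0.01 8.68 0.4 ] twist [ 0.     0.002 -0.   ] t 50.7
[[ 0.215 -0.     0.977]
 [-0.977  0.     0.215]
 [-0.    -1.    -0.   ]]
```

Tool z now points along the magazine's +x. Descend, then approach.

```bash
python3 -m handwheel '[{"delta_pos":[0,1.5,0],"twist":[0,0,0],"jaw":0},{"delta_pos":[0,3,0],"twist":[0,0,0],"jaw":0},{"delta_pos":[0,4.5,0],"twist":[0,0,0],"jaw":0},{"delta_pos":[0,6,0],"twist":[0,0,0],"jaw":0},{"delta_pos":[0,7.5,0],"twist":[0,0,0],"jaw":0},{"delta_pos":[0,8.5,0],"twist":[0,0,0],"jaw":0},{"delta_pos":[0,8.6,0.3],"twist":[0,0,0],"jaw":0},{"delta_pos":[0,8.6,0.7],"twist":[0,0,0],"jaw":0},{"delta_pos":[0,8.6,1.1],"twist":[0,0,0],"jaw":0},{"delta_pos":[0,8.6,1.4],"twist":[0,0,0],"jaw":0}]'
python3 - <<'E'
from h import *
d=cam("scene"); crop(d,"x1",270,150,370,260,6)
s,p,r=tool();print(p,s["force"])
a=np.array([.977,.2131,0]); print("gap along", (np.array([494.1,9.7,0])-p)@a-11, "lat",(p-[494.1,9.7,0])@np.array([-.2131,.977,0]))
E
```

```text
time_s: 51.53
eef_pos: [474.7, 5.3, 14.6]
ee_rot: [0.551, -0.551, 0.443, -0.444]
force: [0.5, 0.1, 0.2]
grip_width: -0.001
[475.0238828    5.34791527  14.61984174] [0.35787278 0.15988158 0.00196523]
gap along 8.564795762732906 lat -0.18686620925301572
```

View pics/x1.png

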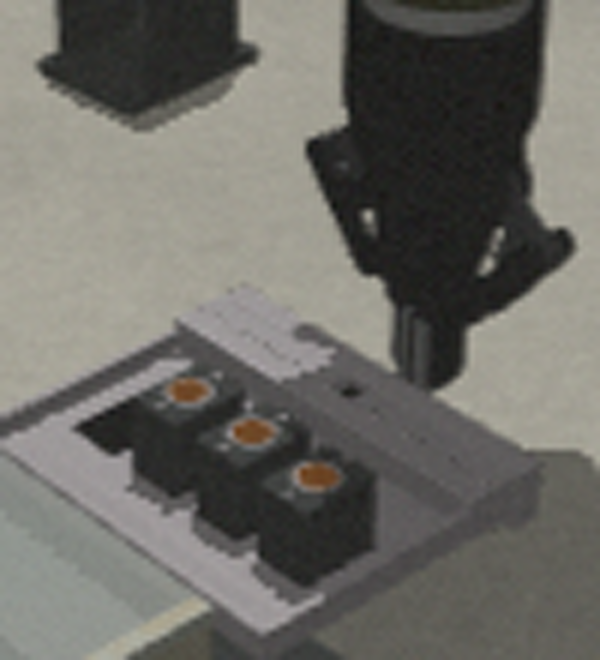

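```bash
python3 -m handwheel '[{"delta_pos":[0,0,0.25],"twist":[0,0,0],"jaw":0},{"delta_pos":[0,0,0.45],"twist":[0,0,0],"jaw":0},{"delta_pos":[0,0,0.6],"twist":[0,0,0],"jaw":0},{"delta_pos":[0,0,0.75],"twist":[0,0,0],"jaw":0},{"delta_pos":[0,0,0.9],"twist":[0,0,0],"jaw":0},{"delta_pos":[0,0,1.05],"twist":[0,0,0],"jaw":0},{"delta_pos":[0,0,1.25],"twist":[0,0,0],"jaw":0},{"delta_pos":[0,0,1.5],"twist":[0,0,0],"jaw":0},{"delta_pos":[0,0,1.75],"twist":[0,0,0],"jaw":0},{"delta_pos":[0,0,2.0],"twist":[0,0,0],"jaw":0}]'
python3 -m handwheel '[{"delta_pos":[0,0,0.3],"twist":[0,0,0],"jaw":0},{"delta_pos":[0,0,0.7],"twist":[0,0,0],"jaw":0},{"delta_pos":[0,0,1.1],"twist":[0,0,0],"jaw":0},{"delta_pos":[0,0,1.5],"twist":[0,0,0],"jaw":0},{"delta_pos":[0,0,1.9],"twist":[0,0,0],"jaw":0},{"delta_pos":[0,0,2.3],"twist":[0,0,0],"jaw":0},{"delta_pos":[0,0,2.7],"twist":[0,0,0],"jaw":0},{"delta_pos":[0,0,3.1],"twist":[0,0,0],"jaw":0},{"delta_pos":[0,0,3.5],"twist":[0,0,0],"jaw":0},{"delta_pos":[0,0,3.9],"twist":[0,0,0],"jaw":0}]'
python3 - <<'E'
from h import *
d=cam("scene"); crop(d,"x2",260,150,360,260,6)
s,p,r=tool();print(p,s["force"])
a=np.array([.977,.2131,0]); print("to go", (np.array([616.2,36.3,0])-p)@a-11)
E
```

```text
time_s: 52.42
eef_pos: [493.2, 9.7, 13.8]
ee_rot: [-0.551, 0.551, -0.443, 0.443]
force: [-1.2, -0.1, -0.3]
grip_width: 0.003
time_s: 53.25
eef_pos: [531.5, 18.1, 13.8]
ee_rot: [-0.551, 0.551, -0.443, 0.443]
force: [-1.2, -0.5, -0.7]
grip_width: -0.0
[532.28592773  18.12067708  13.89937273] [ 0.51549091  0.02818324 -0.05837104]
to go 74.85806232648181
```

View pics/x2.png

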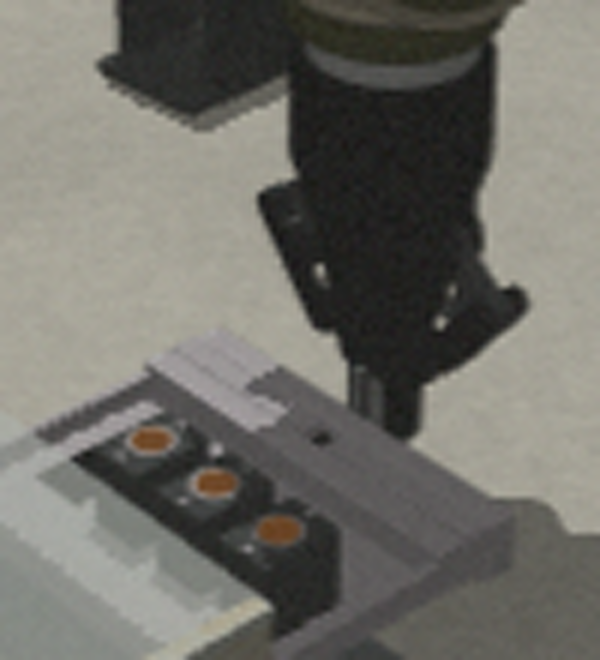

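Sliding in with the cubes standing. Continue steadily, then slow for the last ~20 mm.

```bash
python3 -m handwheel '[{"delta_pos":[0,0,0.35],"twist":[0,0,0],"jaw":0},{"delta_pos":[0,0,0.8],"twist":[0,0,0],"jaw":0},{"delta_pos":[0,0,1.3],"twist":[0,0,0],"jaw":0},{"delta_pos":[0,0,1.8],"twist":[0,0,0],"jaw":0},{"delta_pos":[0,0,2.3],"twist":[0,0,0],"jaw":0},{"delta_pos":[0,0,2.8],"twist":[0,0,0],"jaw":0},{"delta_pos":[0,0,3.3],"twist":[0,0,0],"jaw":0},{"delta_pos":[0,0,3.8],"twist":[0,0,0],"jaw":0},{"delta_pos":[0,0,4.2],"twist":[0,0,0],"jaw":0},{"delta_pos":[0,0,4.5],"twist":[0,0,0],"jaw":0}]'
python3 -m handwheel '[{"delta_pos":[0,0,0.25],"twist":[0,0,0],"jaw":0},{"delta_pos":[0,0,0.5],"twist":[0,0,0],"jaw":0},{"delta_pos":[0,0,0.75],"twist":[0,0,0],"jaw":0},{"delta_pos":[0,0,1],"twist":[0,0,0],"jaw":0},{"delta_pos":[0,0,1.25],"twist":[0,0,0],"jaw":0},{"delta_pos":[0,0,1.5],"twist":[0,0,0],"jaw":0},{"delta_pos":[0,0,1.75],"twist":[0,0,0],"jaw":0},{"delta_pos":[0,0,2],"twist":[0,0,0],"jaw":0},{"delta_pos":[0,0,2.2],"twist":[0,0,0],"jaw":0},{"delta_pos":[0,0,2.3],"twist":[0,0,0],"jaw":0}]'
python3 - <<'E'
from h import *
s,p,r=tool();print(p,s["force"])
a=np.array([.977,.2131,0]); print("to go", (np.array([616.2,36.3,0])-p)@a-11)
E
```

```text
time_s: 54.13
eef_pos: [575.7, 27.7, 13.8]
ee_rot: [0.551, -0.551, 0.443, -0.443]
force: [-1.2, -1.0, 0.9]
grip_width: 0.003
time_s: 54.97
eef_pos: [597.7, 32.6, 13.7]
ee_rot: [-0.551, 0.551, -0.443, 0.443]
force: [-3.1, -1.5, 2.2]
grip_width: 0.002
[597.7076549   32.56597656  13.7468677 ] [-3.06297055 -1.47702356  2.19343997]
to go 7.862741558206949
```

```bash
python3 -m handwheel '[{"delta_pos":[0,0,0.08],"twist":[0,0,0],"jaw":0},{"delta_pos":[0,0,0.16],"twist":[0,0,0],"jaw":0},{"delta_pos":[0,0,0.24],"twist":[0,0,0],"jaw":0},{"delta_pos":[0,0,0.32],"twist":[0,0,0],"jaw":0},{"delta_pos":[0,0,0.4],"twist":[0,0,0],"jaw":0},{"delta_pos":[0,0,0.48],"twist":[0,0,0],"jaw":0},{"delta_pos":[0,0,0.56],"twist":[0,0,0],"jaw":0},{"delta_pos":[0,0,0.6],"twist":[0,0,0],"jaw":0},{"delta_pos":[0,0,0.6],"twist":[0,0,0],"jaw":0},{"delta_pos":[0,0,0.6],"twist":[0,0,0],"jaw":0}]'
python3 -m handwheel '[{"delta_pos":[0,0,0.05],"twist":[0,0,0],"jaw":0},{"delta_pos":[0,0,0.1],"twist":[0,0,0],"jaw":0},{"delta_pos":[0,0,0.15],"twist":[0,0,0],"jaw":0},{"delta_pos":[0,0,0.2],"twist":[0,0,0],"jaw":0},{"delta_pos":[0,0,0.2],"twist":[0,0,0],"jaw":0},{"delta_pos":[0,0,0.2],"twist":[0,0,0],"jaw":0},{"delta_pos":[0,0,0.2],"twist":[0,0,0],"jaw":0},{"delta_pos":[0,0,0.2],"twist":[0,0,0],"jaw":0},{"delta_pos":[0,0,0.2],"twist":[0,0,0],"jaw":0},{"delta_pos":[0,0,0.2],"twist":[0,0,0],"jaw":0}]'
python3 - <<'E'
from h import *
s,p,r=tool();print(p,s["force"])
a=np.array([.977,.2131,0]); print("to go", (np.array([616.2,36.3,0])-p)@a-11)
E
```

```text
time_s: 55.8
eef_pos: [603.6, 33.9, 13.8]
ee_rot: [0.551, -0.551, 0.443, -0.443]
force: [-1.1, -1.0, -0.3]
grip_width: -0.004
time_s: 56.63
eef_pos: [605.5, 34.3, 13.9]
ee_rot: [0.551, -0.551, 0.443, -0.443]
force: [0.6, -0.4, 0.0]
grip_width: -0.004
[605.5405118   34.27245117  13.8804078 ] [ 0.58851547 -0.39216303  0.01776327]
to go -0.15360937247978868
```

```bash
python3 -m handwheel '[{"delta_pos":[0,0,0.03],"twist":[0,0,0],"jaw":0},{"delta_pos":[0,0,0.06],"twist":[0,0,0],"jaw":0},{"delta_pos":[0,0,0.09],"twist":[0,0,0],"jaw":0},{"delta_pos":[0,0,0.12],"twist":[0,0,0],"jaw":0},{"delta_pos":[0,0,0.12],"twist":[0,0,0],"jaw":0},{"delta_pos":[0,0,0.12],"twist":[0,0,0],"jaw":0},{"delta_pos":[0,0,0.12],"twist":[0,0,0],"jaw":0},{"delta_pos":[0,0,0.12],"twist":[0,0,0],"jaw":0},{"delta_pos":[0,0,0.12],"twist":[0,0,0],"jaw":0},{"delta_pos":[0,0,0.12],"twist":[0,0,0],"jaw":0}]'
python3 -c "
from h import *
d=cam('scene'); crop(d,'y1',220,170,320,280,6)"
```

```text
time_s: 57.47
eef_pos: [605.8, 34.4, 13.8]
ee_rot: [-0.55, 0.552, -0.444, 0.443]
force: [-6.1, -1.6, 5.5]
grip_width: -0.001
```

View pics/y1.png

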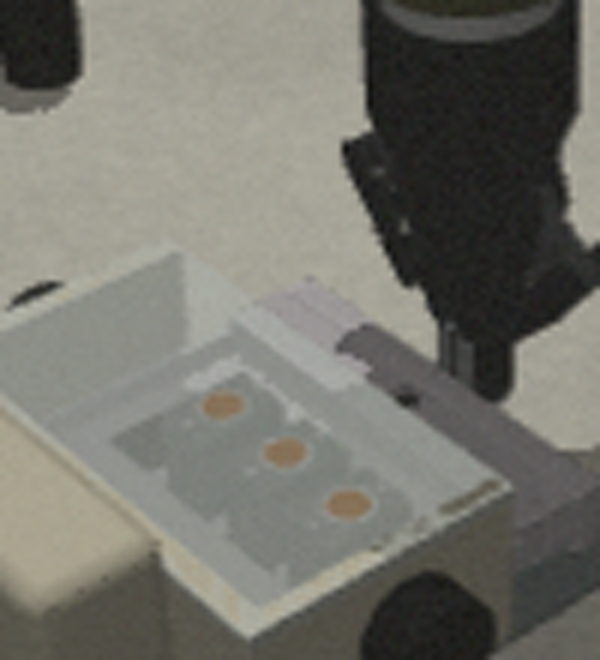

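```bash
python3 -m handwheel '[{"delta_pos":[0,0,-0.3],"twist":[0,0,0],"jaw":0},{"delta_pos":[0,0,-1],"twist":[0,0,0],"jaw":0},{"delta_pos":[0,0,-3],"twist":[0,0,0],"jaw":0},{"delta_pos":[0,-1,-6],"twist":[0,0,0],"jaw":0},{"delta_pos":[0,-4,-8],"twist":[0,0,0],"jaw":0},{"delta_pos":[2,-8,-10],"twist":[0,0,0],"jaw":0},{"delta_pos":[5,-12,-12],"twist":[0,0,0],"jaw":0},{"delta_pos":[8,-15,-14],"twist":[0,0,0],"jaw":0},{"delta_pos":[11,-18,-14],"twist":[0,0,0],"jaw":0},{"delta_pos":[14,-20,-14],"twist":[0,0,0],"jaw":0}]'
python3 - <<'E'
from h import *
c=cam("top"); d=cam("scene")
def dark(c,u,v,r,z,thr):
    g=cv2.cvtColor(c["frame"],cv2.COLOR_RGB2GRAY).astype(float)[v-r:v+r+1,u-r:u+r+1]
    bg=np.median(g); w=np.clip(bg-g-thr,0,None); vv,uu=np.mgrid[v-r:v+r+1,u-r:u+r+1]
    return np.array([(w*uu).sum(),(w*vv).sum()])/w.sum()
print("recess top",dark(c,297,174,4,29,25)); print("recess scene",dark(d,287,235,4,29,25)); print(tool()[1])
cv2.imwrite("pics/z1.png",d["frame"][:,:,::-1]); crop(c,"z2",250,130,340,220,6); crop(c,"z3",385,150,440,260,5)
E
```

```text
time_s: 58.35
eef_pos: [496.8, -119.2, 205.1]
ee_rot: [0.551, -0.551, 0.443, -0.444]
force: [-0.1, 0.7, -0.2]
grip_width: 0.002
recess top [297.21368948 173.83973289]
recess scene [287.44086022 236.19354839]
[ 499.28083928 -122.73648478  206.85250596]
```

View pics/z1.png

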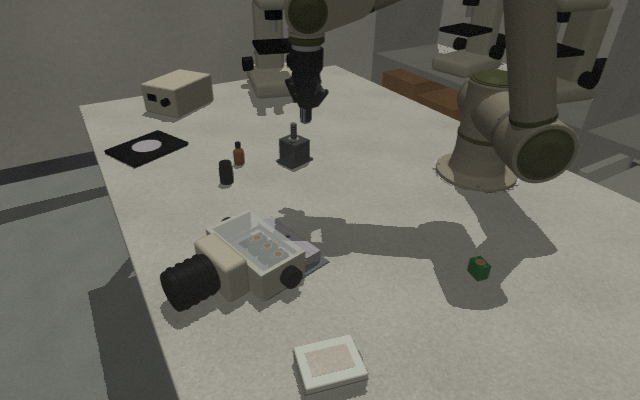

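View pics/z2.png

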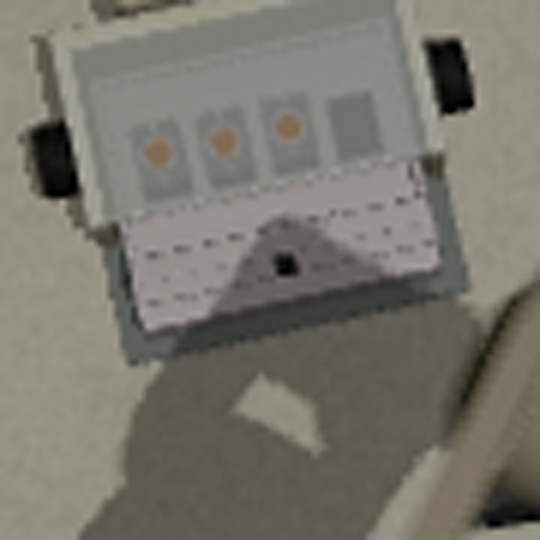

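View pics/z3.png

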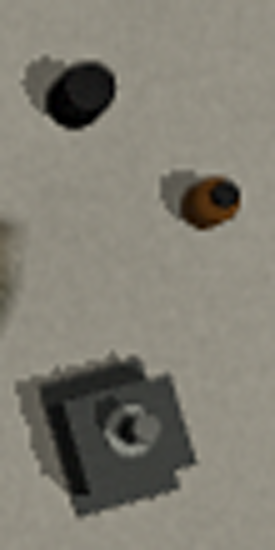

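```bash
python3 -m handwheel '[{"delta_pos":[0,0,0],"twist":[0,0,0],"jaw":0},{"delta_pos":[0,0,0],"twist":[0,0,0],"jaw":0},{"delta_pos":[0,0,0],"twist":[0,0,0],"jaw":0},{"delta_pos":[0,0,0],"twist":[0,0,0],"jaw":0},{"delta_pos":[0,0,0],"twist":[0,0,0],"jaw":0},{"delta_pos":[0,0,0],"twist":[0,0,0],"jaw":0},{"delta_pos":[0,0,0],"twist":[0,0,0],"jaw":0},{"delta_pos":[0,0,0],"twist":[0,0,0],"jaw":0},{"delta_pos":[0,0,0],"twist":[0,0,0],"jaw":0},{"delta_pos":[0,0,0],"twist":[0,0,0],"jaw":0}]'
python3 -c "
from rig import ctrl
print(ctrl.finish_job())"
```

```text
time_s: 59.28
eef_pos: [497.9, -118.4, 202.8]
ee_rot: [0.551, -0.551, 0.443, -0.443]
force: [0.6, -0.6, 0.1]
grip_width: -0.003
the job is handed in; nothing more can be done
None
```

The job is done and handed in at about 59 s. I pressed the release button with the pin tool and drew the carriage out to its end stop. I hung the tool back in its stand, stood the three dark cubes on places 0, 1 and 2, and pushed the carriage home. One cube was knocked aside during the run, so I measured it again before picking it up. The green look-alike and the other things on the bench were left alone.

My last checks:
- **Cubes:** before the carriage went in, both cameras put each cube within about 1.5 mm of its mark. In the final picture all three still stand in a row.
- **Carriage:** it is home; the recess is within 0.1 px of its starting position in the top view. The push force fell to about zero after the spring ramp and then rose to about 8 N at the stop. I took that as the latch clicking in; I did not tug the carriage to confirm it.
- **Pin tool:** it hangs upright in its stand, and the arm is clear of everything.
- **Disagreements:** the two cameras differed by 2–3 mm in y, and the top view matched the arm's touches better, so I relied on it for y. At the end the scene camera read the recess 0.7 px off its start value, which I put down to the arm's shadow across it.

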